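Gauge a batch of battery spreader plates in the bench caliper

TASK

First edge every aluminium plate on the raised block out over the block's near edge (the edge facing the robot), until each overhangs by about a third of its length and still lies there by itself, before lifting any. Then pinch them by the overhang one after another and lay them flat, in one stack, across the two rails of the bench caliper between its jaws (slide the jaw open first), slide the jaw gently shut on the stack until the sprung anvil facing it gives by about 5 mm, and hold it there a moment. Finally slide the jaw wide open again, lay all the plates flat on the foam inside the white tray, and slide the empty jaw fully shut, leaving the other things on the bench alone.

Things in the scene. Friction and masses are not known exactly. Their poses are not given: they have to be found in the camera images.
- riser: fixed plywood block with a green gridded cutting mat on top, 200 mm (its x) by 300 mm (its y) by 45 mm high; origin at the centre of its underside, top at z = 45 mm. Its near edge, facing the robot, is at its x = -100 mm. Plywood strips 4 mm high part its top into three lanes along x, 60 mm wide, open at the near edge, centred at y = -95, 0 and 95 mm: one plate in a lane
- plate1: in the right (smallest y) lane: bare aluminium plate, 110 mm long (its x), 50 mm wide (its y), 3 mm thick, about 45 g; origin at the centre of its underside. Starts flat in its lane, whose strips keep fingers from its sides; it slides easily and can be dragged by pressing on top (5 to 10 N) with shut fingertips. Tips off an edge if it overhangs over 55 mm. Two or three plates are there
- plate2: in the middle lane: a plate the same as plate1
- plate3: in the left (largest y) lane: a plate the same as plate1
- caliper: fixed grey bench caliper; origin at its underside, x away from the robot, y the way the jaw opens. Base 110 by 190 mm, 12 mm high. Anvil and jaw (both x = -3 to 27, z = 30 to 64 mm) stand between two rails. The resting anvil's face is at y = -25 mm, the jaw's face at y = -25 mm + its opening. The anvil's housing, 62 mm high, ends at y = -79 mm
- bed (a point): where the centre of the lowest plate's underside goes: at x = 0, y = 5, z = 45 mm of the caliper, with the caliper's axes. The rails run along y with their tops at this height, from x = -20 to -6 mm and 30 to 45 mm, y = -35 to 85 mm of the caliper. A plate lies across both, long side along x, so its near end sticks out 35 mm towards the robot, free for fingers at both sides
- jaw (a joint): opening of the caliper in m, from the jaw's face to the anvil's face at rest: 0 touching, 0.095 widest; starts too narrow for a plate. It slides with 1.5 N of friction and stays where it is left. With the stack between the jaws the anvil gives once this falls below 0.050
- anvil (a joint): how far the sprung anvil is pressed back, in m: 0 at rest, 0.015 at its stop; 1 N per mm
- jaw_knob (a point): centre of the top of the jaw's black square post, 16 by 16 mm, 36 mm tall, top at z = 100 mm, standing on the 64 mm high jaw, 13 mm behind the jaw's face. Pinch it from above to slide the jaw
- tray: loose white tray with a black foam floor, 180 mm (its x) by 150 mm (its y), walls 5 mm thick and 28 mm high, 0.6 kg; origin at the centre of its underside, top of the foam at z = 8 mm. Inside it has room for one stack, its length along x, and the fingers
- cell_pack: bystander: black holder with four red cells, 46 by 46 by 72 mm; origin at the centre of its underside
- screwdriver: bystander: screwdriver lying on the bench, 160 mm long
- flux_jar: bystander: small jar, 40 mm across and 40 mm high; origin at the centre of its underside
Mind the look-alikes: they are no part of the job. What is shaped like the plate3 but brown is not meant. What is shaped like the plate1 but turquoise or yellow is not meant.

How it is judged:
On the way, in this order (a step that is already met when the one before it is completed fails the run):
1. every plate lies at rest on the riser and overhangs its near edge by at least 25 mm (x of plate1 in the frame of riser between -0.11 and -0.07 m and y of plate1 in the frame of riser between -0.15 and 0.15 m and z of plate1 in the frame of riser between 0.042 and 0.048 m and angle between each of plate1, plate2, plate3's own z axis and vertical below 0.08 rad and linear speed of each of plate1, plate2, plate3 below 0.02 m/s and x of plate2 in the frame of riser between -0.11 and -0.07 m and y of plate2 in the frame of riser between -0.15 and 0.15 m and z of plate2 in the frame of riser between 0.042 and 0.048 m and x of plate3 in the frame of riser between -0.11 and -0.07 m and y of plate3 in the frame of riser between -0.15 and 0.15 m and z of plate3 in the frame of riser between 0.042 and 0.048 m), for 0.3 s.
2. every plate lies flat in one stack on the caliper's rails, between jaw and anvil (x of plate1 in the frame of caliper between -0.02 and 0.025 m and y of plate1 in the frame of caliper between -0.016 and 0.05 m and z of plate1 in the frame of caliper between 0.041 and 0.056 m and angle between each of plate1, plate2, plate3's own z axis and vertical below 0.08 rad and x of plate2 in the frame of caliper between -0.02 and 0.025 m and y of plate2 in the frame of caliper between -0.016 and 0.05 m and z of plate2 in the frame of caliper between 0.041 and 0.056 m and x of plate3 in the frame of caliper between -0.02 and 0.025 m and y of plate3 in the frame of caliper between -0.016 and 0.05 m and z of plate3 in the frame of caliper between 0.041 and 0.056 m and linear speed of each of plate1, plate2, plate3 below 0.02 m/s), for 0.2 s.
3. the jaw is shut on the stack and the anvil has given by at least 3 mm (x of plate1 in the frame of caliper between -0.02 and 0.025 m and y of plate1 in the frame of caliper between -0.016 and 0.05 m and z of plate1 in the frame of caliper between 0.041 and 0.056 m and angle between each of plate1, plate2, plate3's own z axis and vertical below 0.08 rad and x of plate2 in the frame of caliper between -0.02 and 0.025 m and y of plate2 in the frame of caliper between -0.016 and 0.05 m and z of plate2 in the frame of caliper between 0.041 and 0.056 m and x of plate3 in the frame of caliper between -0.02 and 0.025 m and y of plate3 in the frame of caliper between -0.016 and 0.05 m and z of plate3 in the frame of caliper between 0.041 and 0.056 m and value of joint jaw below 0.048 m and value of joint anvil above 0.003 m), for 0.2 s.
4. the jaw is open again, by at least 65 mm, with the stack still on the rails (value of joint jaw above 0.065 m and x of plate1 in the frame of caliper between -0.02 and 0.025 m and y of plate1 in the frame of caliper between -0.016 and 0.05 m and z of plate1 in the frame of caliper between 0.041 and 0.056 m and angle between each of plate1, plate2, plate3's own z axis and vertical below 0.08 rad and x of plate2 in the frame of caliper between -0.02 and 0.025 m and y of plate2 in the frame of caliper between -0.016 and 0.05 m and z of plate2 in the frame of caliper between 0.041 and 0.056 m and x of plate3 in the frame of caliper between -0.02 and 0.025 m and y of plate3 in the frame of caliper between -0.016 and 0.05 m and z of plate3 in the frame of caliper between 0.041 and 0.056 m), for 0.2 s.
At the end, for the whole second after the job is handed in: every plate lies flat, released and at rest, on the foam inside the tray (centre within 40 mm in x and 55 mm in y of the tray's origin; stacked or side by side), and the empty caliper jaw is shut to within 6 mm (x of plate1 in the frame of tray between -0.04 and 0.04 m and y of plate1 in the frame of tray between -0.055 and 0.055 m and z of plate1 in the frame of tray between 0.005 and 0.018 m and angle between each of plate1, plate2, plate3's own z axis and vertical below 0.08 rad and linear speed of each of plate1, plate2, plate3 below 0.02 m/s and contact force between the fingers and plate1 below 0.05 N and x of plate2 in the frame of tray between -0.04 and 0.04 m and y of plate2 in the frame of tray between -0.055 and 0.055 m and z of plate2 in the frame of tray between 0.005 and 0.018 m and contact force between the fingers and plate2 below 0.05 N and x of plate3 in the frame of tray between -0.04 and 0.04 m and y of plate3 in the frame of tray between -0.055 and 0.055 m and z of plate3 in the frame of tray between 0.005 and 0.018 m and contact force between the fingers and plate3 below 0.05 N and value of joint jaw below 0.006 m); the robot touches nothing.
It fails at once if the stack is squeezed hard: the anvil is driven back more than 10 mm (value of joint anvil above 0.01 m).
It fails at once if the cell pack is moved by more than 20 mm (distance of cell_pack from where it was at the start of the episode above 0.02 m).
It fails at once if the screwdriver is moved by more than 20 mm (distance of screwdriver from where it was at the start of the episode above 0.02 m).
It fails at once if the flux jar is moved by more than 20 mm (distance of flux_jar from where it was at the start of the episode above 0.02 m).
Of plate1, plate2, plate3 only 2 to 3 are there at a start; the rules pass over those that are not, and their reading is None.
At some moment in a run one of tray may be knocked a few centimetres aside while the robot is not near it.
It also fails if it takes over 208 s, if anything falls off the work surface, if the arm or the gripper's body presses on something with over 40 N, if the wrist force passes 120 N, or if a joint passes its speed limit or range.

ROBOT

A 6-joint arm with a two-finger parallel gripper is mounted at the origin on the work surface. World frame = base frame: x ahead of the robot, y to its left, z up, the work surface at z = 0. Lengths are in m, angles in rad, forces in N, time in s.
With the tool pointing down it reaches from about 0.375 to 0.975 m from the base axis. Payload 3.8 kg.
Tool frame: the origin (TCP) lies on the centre line of the jaws, within the pads' length; the fingertips stand 17 mm ahead of it and the grasp point (between the pads) lies 2 mm behind it (bot.tip_extent is the distance from the TCP to the fingertips, in m); z points along the fingers, y is the line along which they close (so a half turn about z gives the same grasp; the last joint's range is limited). The gripper opens to 85 mm and grips with 20 to 120 N. Pads are 22 mm wide; open, the fingers measure 114 mm over their backs; the gripper's body (76 mm by 85 mm) begins 54 mm behind the grasp point. The pads swing forward as they close: fully open they stand 13 mm farther back than shut.
Start: joints at [1.169, 0.264, 1.604, -0, 1.274, -0.037], TCP at [0.241, 0.631, 0.248] pointing down, gripper open.
Joint ranges: [-2.63, 2.63], [-0.94, 2.18], [0.31, 2.57], [-1.31, 4.45], [0, 2.66], [-2.55, 2.55]. Speed limits (rad/s): [2.57, 2.57, 3.14, 3.14, 3.14, 3.14].

INTERFACE

Orientations are given as a rotation vector (axis times angle).
In Python, from workcell import readout, read_camera, finish_job, bot gives the robot as it stands.
- The arm moves only by the tool jog_arm, never from a script. Its argument "deltas" is one flat list of numbers, 7 for each row, row after row: the shift along the tool's x, y, z in m, then the turn, a rotation vector about the tool's x, y, z in degrees, then the gripper command: -1 is shut, 1 is fully open, values between are in proportion. A call has 1 to 8 rows; each row is the pose to reach, as a shift and turn from the pose commanded when the call began, along the tool's axes at that moment; what a row does not reach only later rows make up. A row lasts 1/10 s, in which the tool goes at most 50 mm and 8.59 degrees, less where a joint would pass 70% of its speed; a pose out of reach is approached as far as the arm can. A call with a gripper value outside its range is refused whole. The fingers move at their own pace and stop on an object; "squeeze" is the grip in N (left out, the last holds). Time passes only in rows, so rows that repeat a pose let the fingers close. It gives the time, the measured TCP pose, the force, the opening and the grip force at its end, in the units of the state.
- readout.read_state(): the state, without advancing time (a new reading comes with each control period).
- read_camera(name): name is "scene" or "top" or "wrist"; returns a dict with "color" (480x640x3 uint8, blue, green, red), "fx", "fy", "cx", "cy" (pixels), "origin" and "attitude" of the camera in the world. Camera axes: x right, y down, z forward; pixel columns grow to the right and rows downward; lengths in m; the calibration is good to about 2 mm. A picture is of the moment at which its call begins. There is no depth.
- finish_job(): hands the job in; it is judged then, once.
The state is a dict: "time": time; "q": joint angles; "joint_vel": joint speeds; "joint_torque": joint torques, N m; "tool_pos": TCP position; "tcp_rot": TCP orientation; "wrist_force": force on the tool from outside, world axes, zero at the start; "torque": the same for the moment, N m; "width": opening from 0.0 (shut) to 1.0 (fully open); "grip_force": force on a finger pad.
Only numpy, scipy, OpenCV 4.12 (cv2) and the standard library are available. Lean on these libraries where they do the work, as an engineer would, in place of code of your own. Each camera call takes 0.05 s, during which the arm holds its last target. There are 200 camera calls.

## Working session

There is one attempt and no reset: what is moved stays moved. The work goes in short steps, Python scripts to look and compute and a tool call to move; the robot and the scene stay as the last step left them, time stands still between calls to the robot, and variables do not carry over. Pictures are saved under pics/ and viewed, at most 20 in all, crops included, and the job is handed in when it is done.

Besides the shell and the picture viewer there is one more tool, called in YAML: its name, and indented under it one key for each argument. jog_arm: Moves the arm, as the interface text tells. Its arguments: {"type":"object","properties":{"deltas":{"type":"array"},"squeeze":{"type":"number"}},"required":["deltas"]}

```bash
mkdir -p pics; ls; cat > h.py <<'E'
import numpy as np, cv2
from scipy.spatial.transform import Rotation as R
from workcell import readout, read_camera, finish_job, bot
def att(c):
    a=np.array(c["attitude"],float)
    return a if a.shape==(3,3) else (R.from_rotvec(a).as_matrix() if a.size==3 else R.from_quat(a).as_matrix())
def ray(c,uv,z):
    d=att(c)@np.array([(uv[0]-c["cx"])/c["fx"],(uv[1]-c["cy"])/c["fy"],1.])
    o=np.array(c["origin"]); return o+d*(z-o[2])/d[2]
def proj(c,p):
    q=att(c).T@(np.array(p)-np.array(c["origin"])); return np.array([c["fx"]*q[0]/q[2]+c["cx"],c["fy"]*q[1]/q[2]+c["cy"]])
E
python3 - <<'E'
from h import *
for n in("top","scene"):
    c=read_camera(n); cv2.imwrite(f"pics/{n}0.png",c["color"]); print(n,c["origin"],c["attitude"],c["fx"],c["cx"],c["cy"])
s=readout.read_state(); print(s)
E
```

```text
pics
top [0.38245236 0.04932078 1.40888505] [-2.14054692  2.16345922 -0.14081515] 543.4267491007148 329.2652593078548 240.66905232192485
scene [ 1.67470066 -0.18507927  0.83727436] [-1.78852378 -1.40535745  0.77201967] 619.390995746671 324.27844218343154 236.3657479325637
{'time': 0.1, 'q': array([ 1.16909533e+00,  2.64712199e-01,  1.60524947e+00,  8.02680610e-05,
        1.27367306e+00, -3.68903932e-02]), 'joint_vel': array([-0.00010791, -0.00129777, -0.00345972, -0.00030892, -0.00075575,
        0.00058454]), 'joint_torque': array([-3.09671104e-04, -5.16703606e+01, -3.68589628e+01, -7.86924079e-05,
        6.33269374e-03,  1.63772079e-06]), 'tool_pos': array([0.24055039, 0.63001808, 0.2470568 ]), 'tcp_rot': array([-0.56981272, -3.08895561,  0.00310412]), 'wrist_force': array([ 0.78593765, -1.0753168 , -0.26317459]), 'torque': array([0.02076923, 0.03248598, 0.03378191]), 'grip_force': 0.0, 'width': 0.9974294030545829}
```

View pics/top0.png

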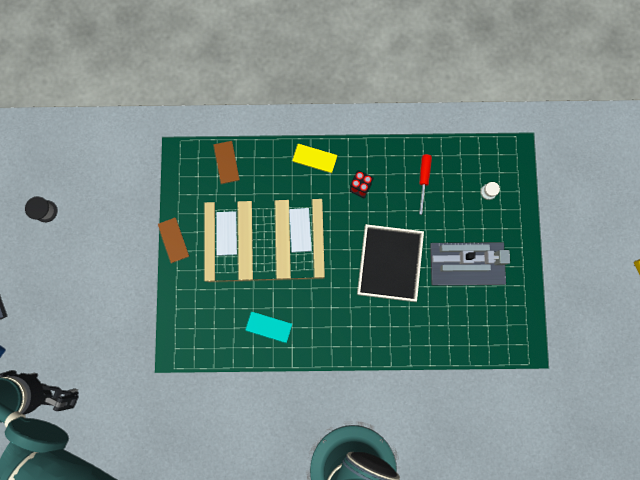

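View pics/scene0.png

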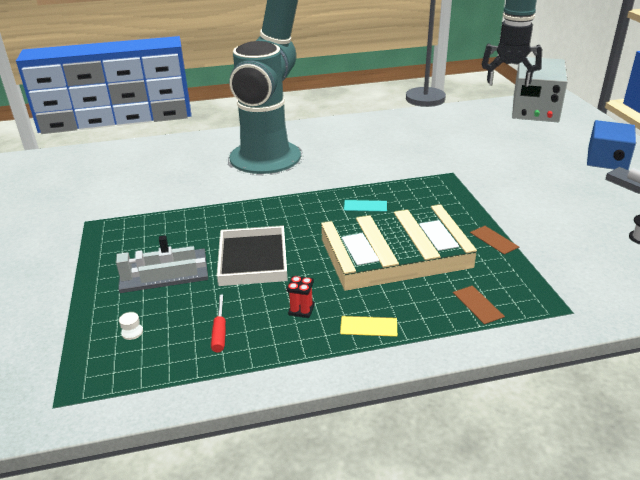

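The top view shows two white/aluminium plates, at (227,233) in the left lane (plate3) and (301,231) in the right lane (plate1). The middle lane is empty. Look-alikes in brown are at (226,162) and (173,240), yellow at (315,158) and turquoise at (269,327). The caliper is at (468,263) with its knob near (470,256), and the tray is at (391,263).

```bash
python3 - <<'E'
from h import *
c=read_camera("top"); im=c["color"]; hsv=cv2.cvtColor(im,cv2.COLOR_BGR2HSV)
def rects(m,z,box,amin=60,name=""):
    mm=np.zeros_like(m); x0,y0,x1,y1=box; mm[y0:y1,x0:x1]=m[y0:y1,x0:x1]
    for k in cv2.findContours(mm,cv2.RETR_EXTERNAL,cv2.CHAIN_APPROX_NONE)[0]:
        if cv2.contourArea(k)<amin: continue
        w=np.array([ray(c,p[0],z)[:2] for p in k],np.float32)*1000
        r=cv2.minAreaRect(w); print(name,np.round(r[0],1),np.round(r[1],1),round(r[2],1),"px",k[:,0].mean(0).round())
white=cv2.inRange(hsv,(0,0,200),(180,50,255)); 
rects(white,.048,(205,200,330,285),name="plate")
wood=cv2.inRange(hsv,(10,50,120),(30,200,255)); rects(wood,.049,(195,190,335,290),name="strip")
notgreen=cv2.inRange(im,(0,0,0),(255,255,255))
rects(cv2.inRange(hsv,(0,0,170),(180,60,255)),.028,(350,220,427,305),name="tray")
g=cv2.inRange(hsv,(95,20,40),(130,120,140)); rects(g,.012,(425,235,515,290),name="base")
rects(cv2.inRange(hsv,(0,0,0),(180,255,45)),.1,(455,240,490,275),15,name="knob")
a=cv2.resize(im[190:300,200:330],None,fx=3,fy=3,interpolation=cv2.INTER_CUBIC); b=cv2.resize(im[190:300,420:520],None,fx=4,fy=4,interpolation=cv2.INTER_CUBIC)
o=np.zeros((600,800,3),np.uint8); o[:330,:390]=a; o[:440,395:795]=b; cv2.imwrite("pics/crop1.png",o)
print(hsv[275,440],hsv[280,480],hsv[257,470])
E
```

```text
plate [586.6 310.9] [108.6  47.9] 1.0 px [226. 233.]
plate [593.4 125. ] [108.7  48.9] 3.7 px [300. 229.]
strip [565.6 353.2] [202.1  25. ] 1.7 px [210. 242.]
strip [567.8 263.9] [201.6  34.4] 1.5 px [245. 240.]
strip [570.1 169.7] [200.1  34.8] 1.4 px [282. 239.]
strip [571.7  79.2] [199.5  24.6] 0.9 px [318. 238.]
tray [ 509.5 -105. ] [151.1 180.6] 82.4 px [391. 262.]
base [ 482.2 -304.8] [189.8  59.2] 89.4 px [468. 273.]
base [ 543.  -305.3] [187.1  31.3] 89.4 px [463. 247.]
knob [ 517.  -289.4] [19.9 17. ] 89.4 px [470. 256.]
[110  50 102] [110  51 105] [98 24 43]
```

View pics/crop1.png

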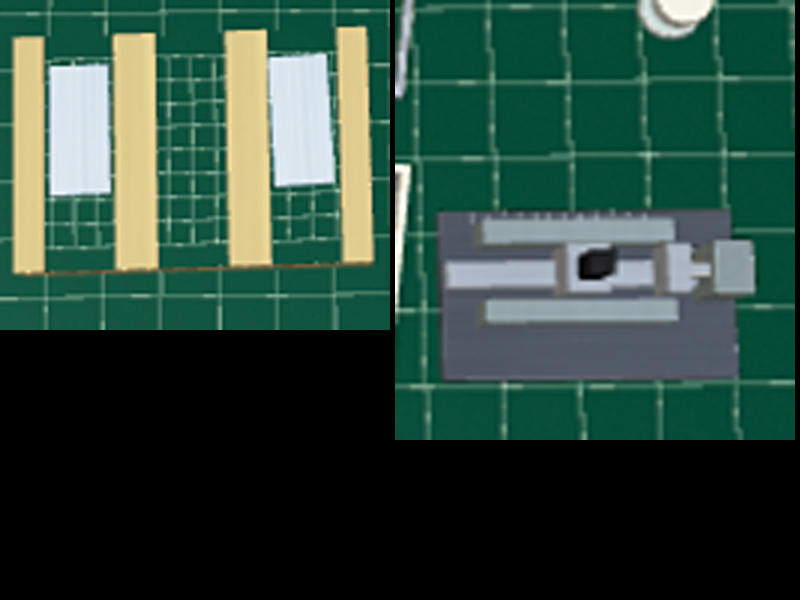

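The crop confirms bare aluminium plates in the left and right lanes, so plate3 and plate1 are present and plate2 is absent. The caliper's housing is at the right end, so its jaw opens to the left (+y). I'll start dragging with plate3.

```bash
cat >> h.py <<'E'
def go(x,y,z,yaw=0):
    "delta (mm in tool axes, deg) from the present pose to TCP world x,y,z mm, yaw deg of tool y from world y"
    s=readout.read_state(); Rc=R.from_rotvec(s["tcp_rot"]); Rt=R.from_euler("z",yaw,degrees=True)*R.from_rotvec([0,np.pi,0])
    d=Rc.inv().apply(np.array([x,y,z])-s["tool_pos"]*1000)
    print("delta mm",d.round(1),"deg",np.degrees((Rc.inv()*Rt).as_rotvec()).round(2),"pos",(s["tool_pos"]*1000).round(1),"w",round(s["width"],3),"F",s["wrist_force"].round(1),"t",round(s["time"],1))
E
python3 - <<'E'
from h import *
print(bot.tip_extent); go(598,311,120,1.35)
E
```

```text
0.017
delta mm [-447.7 -170.4  127.5] deg [-1.000e-01 -2.000e-02 -2.225e+01] pos [240.6 630.1 247.2] w 0.997 F [ 0.4 -0.7  0. ] t 0.1
```

jog_arm:
  deltas: [-0.448,-0.17,0.127,-0.1,0,-22.25,-1,-0.448,-0.17,0.127,-0.1,0,-22.25,-1,-0.448,-0.17,0.127,-0.1,0,-22.25,-1,-0.448,-0.17,0.127,-0.1,0,-22.25,-1,-0.448,-0.17,0.127,-0.1,0,-22.25,-1,-0.448,-0.17,0.127,-0.1,0,-22.25,-1,-0.448,-0.17,0.127,-0.1,0,-22.25,-1,-0.448,-0.17,0.127,-0.1,0,-22.25,-1]
  squeeze: 20

```text
time: 0.95
tool_pos: [0.5302, 0.3722, 0.1452]
tcp_rot: [-0.037, 3.141, 0.003]
wrist_force: [1.1, 0.1, 1.0]
width: 0.002
grip_force: 0.0
```

```bash
python3 -c "
from h import *
go(598,311,90,1.35)"
```

```text
delta mm [-66.3 -62.9  55.1] deg [ 0.09  0.   -0.  ] pos [530.2 372.2 145.2] w 0.002 F [1.1 0.1 1. ] t 0.9
```

jog_arm:
  deltas: [-0.066,-0.063,0.055,0,0,0,-1,-0.066,-0.063,0.055,0,0,0,-1,-0.066,-0.063,0.055,0,0,0,-1,-0.066,-0.063,0.055,0,0,0,-1,-0.066,-0.063,0.055,0,0,0,-1]

```text
time: 1.45
tool_pos: [0.5963, 0.3132, 0.0912]
tcp_rot: [-0.037, 3.141, 0.004]
wrist_force: [0.1, -0.2, 0.9]
width: -0.002
grip_force: 0.0
```

```bash
python3 -c "
from h import *
go(598,311,65,1.35)"
```

```text
delta mm [-1.6 -2.3 26.2] deg [ 0.13  0.01 -0.  ] pos [596.3 313.2  91.2] w -0.002 F [ 0.1 -0.2  0.9] t 1.4
```

jog_arm:
  deltas: [-0.001,-0.002,0.015,0,0,0,-1,-0.001,-0.002,0.02,0,0,0,-1,-0.001,-0.002,0.023,0,0,0,-1,-0.001,-0.002,0.025,0,0,0,-1,-0.001,-0.002,0.0265,0,0,0,-1,-0.001,-0.002,0.0265,0,0,0,-1]

```text
time: 2.05
tool_pos: [0.5979, 0.3111, 0.0651]
tcp_rot: [-0.037, 3.14, 0.004]
wrist_force: [-0.8, 0.4, 1.8]
width: 0.001
grip_force: 1.0
```

jog_arm:
  deltas: [0,0,0.001,0,0,0,-1,0,0,0.001,0,0,0,-1,0,0,0.001,0,0,0,-1]

```text
time: 2.35
tool_pos: [0.5983, 0.3111, 0.0651]
tcp_rot: [-0.037, 3.14, 0.004]
wrist_force: [-2.7, 0.5, 6.6]
width: 0.003
grip_force: 3.4
```

jog_arm:
  deltas: [0.003,0,0.0003,0,0,0,-1,0.01,0,0.0003,0,0,0,-1,0.018,0,0.0003,0,0,0,-1,0.026,0,0.0003,0,0,0,-1,0.034,0,0.0003,0,0,0,-1,0.042,0,0.0003,0,0,0,-1,0.049,0,0.0003,0,0,0,-1,0.05,0,0.0003,0,0,0,-1]

```text
time: 3.15
tool_pos: [0.549, 0.3102, 0.0651]
tcp_rot: [-0.038, 3.137, 0.005]
wrist_force: [1.6, 0.1, 5.5]
width: 0.003
grip_force: 2.8
```

```bash
cat >> h.py <<'E'
def plates(z=.048,box=(195,190,335,300),cam="top"):
    c=read_camera(cam); hsv=cv2.cvtColor(c["color"],cv2.COLOR_BGR2HSV)
    m=cv2.inRange(hsv,(0,0,200),(180,50,255)); x0,y0,x1,y1=box; mm=np.zeros_like(m); mm[y0:y1,x0:x1]=m[y0:y1,x0:x1]
    for k in cv2.findContours(mm,cv2.RETR_EXTERNAL,cv2.CHAIN_APPROX_NONE)[0]:
        if cv2.contourArea(k)<60: continue
        w=np.array([ray(c,p[0],z)[:2] for p in k],np.float32)*1000
        r=cv2.minAreaRect(w); print("plate",np.round(r[0],1),np.round(r[1],1),round(r[2],1),"min",w.min(0).round(1),"max",w.max(0).round(1))
    return c
E
python3 -c "
from h import *
go(548,311,65,1.35); c=plates(); cv2.imwrite('pics/t1.png',cv2.resize(c['color'][180:310,190:340],None,fx=4,fy=4))"
```

```text
delta mm [0.9 0.8 0.1] deg [0.2  0.27 0.02] pos [549.  310.2  65.1] w 0.003 F [1.6 0.1 5.5] t 3.1
plate [593.5 125.1] [108.9  48.9] 3.7 min [538.4  99.4] max [648.5 152.5]
```

View pics/t1.png

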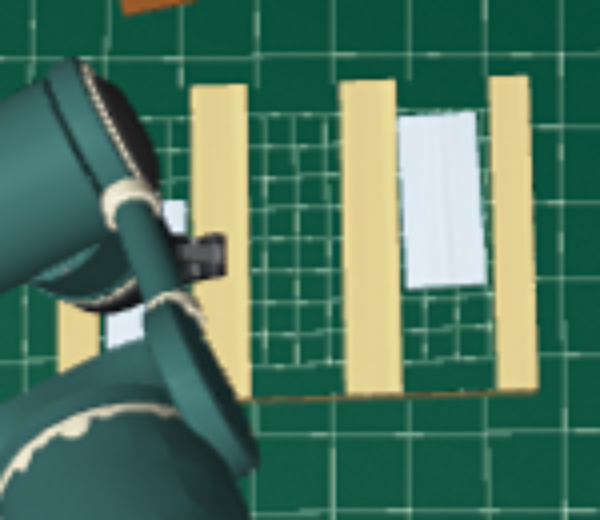

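The plate's far end moved from row 212 to about row 230, which is roughly 48 mm, so it follows the fingers. I'll continue the drag.

jog_arm:
  deltas: [0.003,0,0.0001,0,0,0,-1,0.01,0,0.0001,0,0,0,-1,0.018,0,0.0001,0,0,0,-1,0.026,0,0.0001,0,0,0,-1,0.034,0,0.0001,0,0,0,-1,0.042,0,0.0001,0,0,0,-1,0.049,0,0.0001,0,0,0,-1,0.051,0,0.0001,0,0,0,-1]

```text
time: 4.0
tool_pos: [0.4982, 0.3092, 0.065]
tcp_rot: [-0.037, 3.136, 0.006]
wrist_force: [2.0, 0.7, 7.3]
width: -0.001
grip_force: 3.2
```

jog_arm:
  deltas: [0,0,0,0,0,0,-1,0,0,0,0,0,0,-1,0,0,-0.01,0,0,0,-1,0,0,-0.04,0,0,0,-1,0,0,-0.06,0,0,0,-1,0,0,-0.06,0,0,0,-1]

```text
time: 4.6
tool_pos: [0.4984, 0.3092, 0.1264]
tcp_rot: [-0.037, 3.136, 0.007]
wrist_force: [1.2, 0.3, 0.5]
width: -0.003
grip_force: 0.0
```

```bash
python3 -c "
from h import *
go(604,125,90,1.35); c=plates()"
```

```text
delta mm [-101.  -186.8   36.1] deg [0.25 0.31 0.  ] pos [498.4 309.2 126.4] w -0.003 F [1.2 0.3 0.5] t 4.6
plate [455.1 313.9] [40.3 37.5] 1.0 min [434.9 295.2] max [475. 333.]
plate [593.5 125.1] [108.9  48.9] 3.7 min [538.5  99.4] max [648.5 152.5]
```

jog_arm:
  deltas: [-0.101,-0.187,0.0,0.25,0.3,0,-1,-0.101,-0.187,0.0,0.25,0.3,0,-1,-0.101,-0.187,0.0,0.25,0.3,0,-1,-0.101,-0.187,0.0,0.25,0.3,0,-1,-0.101,-0.187,0.0,0.25,0.3,0,-1,-0.101,-0.187,0.036,0.25,0.3,0,-1,-0.101,-0.187,0.036,0.25,0.3,0,-1,-0.101,-0.187,0.036,0.25,0.3,0,-1]

```text
time: 5.45
tool_pos: [0.5996, 0.1237, 0.0845]
tcp_rot: [0.037, -3.131, 0.005]
wrist_force: [-0.1, 0.4, 0.1]
width: -0.002
grip_force: 0.0
```

```bash
python3 -c "
from h import *
go(604,125,65,1.35); c=plates()"
```

```text
delta mm [-4.7  1.2 19.4] deg [-0.18 -0.6   0.02] pos [599.6 123.7  84.5] w -0.002 F [-0.1  0.4  0.1] t 5.5
plate [488.7 309.5] [108.8  47.9] 0.7 min [434.6 284.9] max [543.  334.1]
plate [571.8 123.5] [37.4 49.8] 8.9 min [551.1  99.4] max [594.2 147.5]
```

jog_arm:
  deltas: [-0.003,0.001,0.01,-0.2,-0.6,0,-1,-0.003,0.001,0.014,-0.2,-0.6,0,-1,-0.003,0.001,0.017,-0.2,-0.6,0,-1,-0.003,0.001,0.019,-0.2,-0.6,0,-1,-0.003,0.001,0.02,-0.2,-0.6,0,-1,-0.003,0.001,0.0205,-0.2,-0.6,0,-1,-0.003,0.001,0.0205,-0.2,-0.6,0,-1]

```text
time: 6.2
tool_pos: [0.6051, 0.1246, 0.0662]
tcp_rot: [-0.037, 3.136, 0.001]
wrist_force: [0.7, 0.2, -0.8]
width: -0.004
grip_force: 0.0
```

jog_arm:
  deltas: [0,0,0.001,0,0,0,-1,0,0,0.002,0,0,0,-1,0,0,0.0023,0,0,0,-1,0,0,0.0023,0,0,0,-1]

```text
time: 6.6
tool_pos: [0.6054, 0.1246, 0.0651]
tcp_rot: [-0.037, 3.135, 0.002]
wrist_force: [-2.0, -1.0, 5.4]
width: 0.001
grip_force: 3.0
```

jog_arm:
  deltas: [0.003,0,0.0004,0,0,0,-1,0.01,0,0.0004,0,0,0,-1,0.018,0,0.0004,0,0,0,-1,0.026,0,0.0004,0,0,0,-1,0.034,0,0.0004,0,0,0,-1,0.042,0,0.0004,0,0,0,-1,0.05,0,0.0004,0,0,0,-1,0.052,0,0.0004,0,0,0,-1]

```text
time: 7.4
tool_pos: [0.5545, 0.1237, 0.0651]
tcp_rot: [-0.037, 3.131, 0.003]
wrist_force: [2.4, -0.5, 6.0]
width: 0.001
grip_force: 3.1
```

jog_arm:
  deltas: [0.003,0,0.0001,0,0,0,-1,0.01,0,0.0001,0,0,0,-1,0.018,0,0.0001,0,0,0,-1,0.026,0,0.0001,0,0,0,-1,0.034,0,0.0001,0,0,0,-1,0.042,0,0.0001,0,0,0,-1,0.05,0,0.0001,0,0,0,-1,0.053,0,0.0001,0,0,0,-1]

```text
time: 8.2
tool_pos: [0.5023, 0.1226, 0.065]
tcp_rot: [-0.037, 3.13, 0.003]
wrist_force: [2.4, 0.2, 7.9]
width: 0.003
grip_force: 3.8
```

jog_arm:
  deltas: [0,0,0,0,0,0,-1,0,0,0,0,0,0,-1,0,0,-0.01,0,0,0,-1,0,0,-0.04,0,0,0,-1,0,0,-0.09,0,0,0,-1,0,0,-0.09,0,0,0,-1,0,0,-0.09,0,0,0,-1]

```text
time: 8.9
tool_pos: [0.5002, 0.1222, 0.1544]
tcp_rot: [-0.037, 3.133, 0.002]
wrist_force: [-0.5, -0.5, -0.5]
width: 0.004
grip_force: 0.0
```

```bash
python3 -c "
from h import *
go(470,-270,190,-0.6); c=plates()"
```

```text
delta mm [  39.1 -391.3  -36.4] deg [0.09 0.49 1.95] pos [500.2 122.2 154.4] w 0.004 F [-0.5 -0.5 -0.5] t 8.9
plate [462.6 121.6] [52.6 48.9] 3.2 min [435.5  97.5] max [490.1 145.1]
plate [488.7 309.5] [108.8  47.9] 0.7 min [434.6 284.9] max [543.  334.1]
```

jog_arm:
  deltas: [0.039,-0.391,-0.036,0.1,0.5,1.95,1,0.039,-0.391,-0.036,0.1,0.5,1.95,1,0.039,-0.391,-0.036,0.1,0.5,1.95,1,0.039,-0.391,-0.036,0.1,0.5,1.95,1,0.039,-0.391,-0.036,0.1,0.5,1.95,1,0.039,-0.391,-0.036,0.1,0.5,1.95,1,0.039,-0.391,-0.036,0.1,0.5,1.95,1,0.039,-0.391,-0.036,0.1,0.5,1.95,1]

```text
time: 9.75
tool_pos: [0.4675, -0.2712, 0.1861]
tcp_rot: [-0.018, -3.135, -0.002]
wrist_force: [0.9, 0.3, -0.1]
width: 1.003
grip_force: 0.0
```

jog_arm:
  deltas: [0,0,0,0,0,0,1,0,0,0,0,0,0,1]

```text
time: 9.95
tool_pos: [0.468, -0.2699, 0.1861]
tcp_rot: [-0.021, -3.135, -0.003]
wrist_force: [-0.0, 1.6, -1.2]
width: 0.999
grip_force: 0.0
```

```bash
python3 -c "
from h import *
go(470,-270,190,-0.6); c=read_camera('wrist'); print(c['origin'],att(c).round(3).tolist()); cv2.imwrite('pics/w1.png',c['color']); plates()"
```

```text
delta mm [-2.  -0.1 -4. ] deg [ 0.1  -0.38 -0.16] pos [ 468.  -269.9  186.1] w 0.999 F [-0.   1.6 -1.2] t 9.9
[ 0.3950945  -0.26841497  0.31159151] [[0.014, 0.959, 0.282], [1.0, -0.014, -0.002], [0.002, 0.282, -0.959]]
plate [488.6 309.4] [108.9  47.7] 1.0 min [434.6 284.9] max [543.  334.1]
plate [490.5 123.1] [108.8  49. ] 2.8 min [435.5  97.5] max [545.8 147.6]
```

View pics/w1.png

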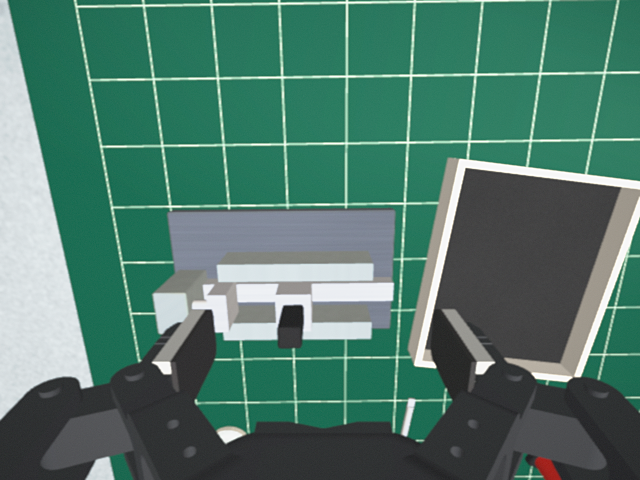

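The wrist view shows the near rail's top from (219,272) to (373,271) and the far rail's from (224,331) to (371,330). The knob's top is around (290,336), the jaw face at column ~277 and the anvil face at ~236.

```bash
python3 - <<'E'
from h import *
c=read_camera("wrist"); g=c["color"]
for n,p,z in [("railN L",(218.5,272),.045),("railN R",(373,271),.045),("railF L",(224,331),.045),("railF R",(371.5,330),.045),("rail N nearedge",(296,264),.045),("N far edge",(296,280),.045),("F far edge",(340,338.5),.045),("base nearL",(168,211),.012),("base nearR",(395,210),.012),
 ("anvil face",(236,285),.064),("jaw face",(277,284),.064)]:
    print(n,(ray(c,p,z)*1000).round(1))
gray=cv2.cvtColor(g,cv2.COLOR_BGR2GRAY)
print(gray[300:355:3,290]); print(gray[338,270:312:2]); print(gray[320,270:312:2])
cv2.imwrite("pics/w1c.png",cv2.resize(g[200:360,140:420],None,fx=2.8,fy=2.8,interpolation=cv2.INTER_CUBIC))
E
```

```text
railN L [ 494.4 -348.2   45. ]
railN R [ 495.  -229.1   45. ]
railF L [ 545.3 -348.4   45. ]
railF R [ 545.9 -228.9   45. ]
rail N nearedge [ 488.6 -288.2   45. ]
N far edge [ 501.8 -288.7   45. ]
F far edge [ 553.3 -254.4   45. ]
base nearL [ 452.6 -395.    12. ]
base nearR [ 454.  -207.7   12. ]
anvil face [ 497.6 -330.7   64. ]
jaw face [ 497.1 -301.    64. ]
[238 214  30  33  38  38  40  35  37  55  59  59  61  60  58  54 154 127
 134]
[204 205 165  54  59  60  59  60  58  60  59  59  62  59  52 145 178 178
 177 177 178]
[125 132 227 176  34  37  39  34  38  38  40  33  37  35  37  60 221 241
 240 228 138]
```

View pics/w1c.png

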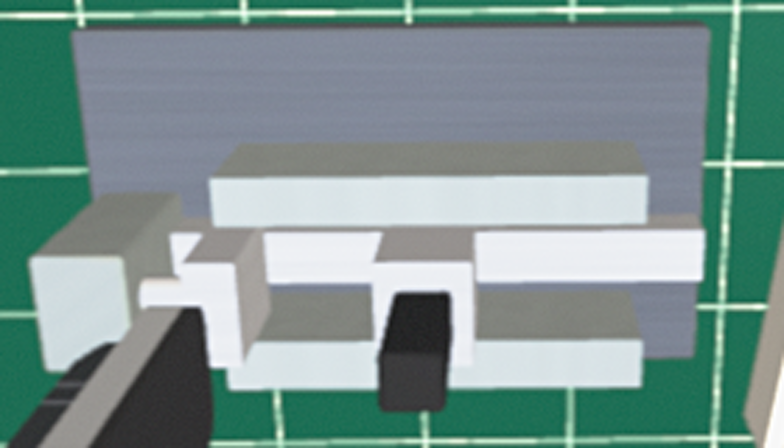

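jog_arm:
  deltas: [-0.052,-0.0205,0.02,0,-0.3,0,1,-0.052,-0.0205,0.02,0,-0.3,0,1,-0.052,-0.0205,0.065,0,-0.3,0,1,-0.052,-0.0205,0.094,0,-0.3,0,1,-0.052,-0.0205,0.094,0,-0.3,0,1,-0.052,-0.0205,0.094,0,-0.3,0,1]

```text
time: 10.7
tool_pos: [0.5207, -0.2895, 0.0938]
tcp_rot: [0.014, 3.141, 0.0]
wrist_force: [0.9, -0.1, 0.4]
width: 1.002
grip_force: 0.0
```

jog_arm:
  deltas: [0,0,0,0,0,0,0,0,0,0,0,0,0,-0.4,0,0,0,0,0,0,-0.8,0,0,0,0,0,0,-1,0,0,0,0,0,0,-1,0,0,0,0,0,0,-1]

```text
time: 11.3
tool_pos: [0.5214, -0.2913, 0.095]
tcp_rot: [0.016, 3.139, -0.003]
wrist_force: [-1.3, 1.2, 5.2]
width: 0.183
grip_force: 24.6
```

```bash
python3 -c "
from h import *
go(518.5,-232,92,-0.5)"
```

```text
delta mm [ 3.5 59.3  2.8] deg [-0.09  0.17 -0.1 ] pos [ 521.4 -291.3   95. ] w 0.183 F [-1.3  1.2  5.2] t 11.3
```

jog_arm:
  deltas: [0,0.004,0,0,0,0,-1,0,0.012,0,0,0,0,-1,0,0.02,0,0,0,0,-1,0,0.028,0,0,0,0,-1,0,0.036,0,0,0,0,-1,0,0.044,0,0,0,0,-1,0,0.051,0,0,0,0,-1,0,0.056,0,0,0,0,-1]

```text
time: 12.1
tool_pos: [0.5216, -0.2348, 0.0949]
tcp_rot: [0.016, 3.139, -0.003]
wrist_force: [-3.1, -2.2, 7.5]
width: 0.179
grip_force: 24.9
```

jog_arm:
  deltas: [0,0,0,0,0,0,-1,0,0.001,0,0,0,0,-1,0,0.001,0,0,0,0,-1]

```text
time: 12.4
tool_pos: [0.5216, -0.2338, 0.0949]
tcp_rot: [0.016, 3.139, -0.002]
wrist_force: [-3.3, -0.9, 6.7]
width: 0.178
grip_force: 24.9
```

jog_arm:
  deltas: [0,0,0,0,0,0,0,0,0,0,0,0,0,0.6,0,0,0,0,0,0,0.6,0,0,-0.03,0,0,0,0.6,0.02,0.03,-0.06,0,0,0,0.6,0.04,0.08,-0.06,0,0,0,0.6,0.05,0.13,-0.06,0,0,0,0.6,0.06,0.18,-0.06,0,0,0,0.6]

```text
time: 13.2
tool_pos: [0.4636, -0.0575, 0.1538]
tcp_rot: [0.019, 3.139, -0.001]
wrist_force: [2.0, -0.4, -0.5]
width: 0.801
grip_force: 0.0
```

```bash
python3 -c "
from h import *
go(453,121.4,110,2.7);plates();c=read_camera('top');h=cv2.cvtColor(c['color'],cv2.COLOR_BGR2HSV);m=cv2.inRange(h,(0,0,0),(180,255,45))[240:275,455:500];ys,xs=np.nonzero(m);print((ray(c,(xs.mean()+455,ys.mean()+240),.1)*1000).round(1) if len(xs) else None)"
```

```text
delta mm [ 12.9 178.8  43.6] deg [-0.04  0.15 -3.41] pos [463.6 -57.5 153.8] w 0.801 F [ 2.  -0.4 -0.5] t 13.2
plate [488.4 309.4] [108.5  47.6] 1.0 min [434.6 284.9] max [542.8 334.1]
plate [490.5 123.1] [108.8  49. ] 2.8 min [435.5  97.5] max [545.8 147.6]
None
```

jog_arm:
  deltas: [0.013,0.179,0.0,0,0.1,-3.4,0.6,0.013,0.179,0.0,0,0.1,-3.4,0.6,0.013,0.179,0.0,0,0.1,-3.4,0.6,0.013,0.179,0.044,0,0.1,-3.4,0.6,0.013,0.179,0.044,0,0.1,-3.4,0.6,0.013,0.179,0.044,0,0.1,-3.4,0.6]

```text
time: 13.9
tool_pos: [0.4522, 0.12, 0.1081]
tcp_rot: [0.08, -3.137, 0.003]
wrist_force: [0.6, 0.2, -0.4]
width: 0.797
grip_force: 0.0
```

```bash
python3 -c "
from h import *
go(453,121.4,53,2.7);c=read_camera('wrist');cv2.imwrite('pics/w2.png',c['color'])"
```

```text
delta mm [-1.   1.4 55. ] deg [-0.11 -0.19  0.21] pos [452.2 120.  108.1] w 0.797 F [ 0.6  0.2 -0.4] t 13.9
```

View pics/w2.png

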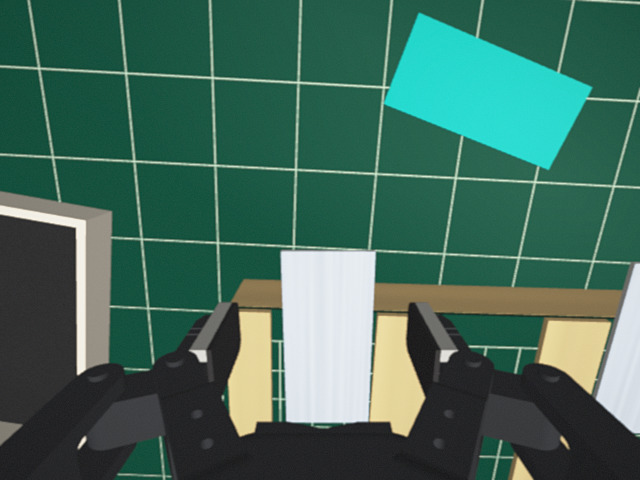

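The plate's overhang is at (328,265) and centred between the fingers. I'll descend and pinch.

jog_arm:
  deltas: [-0.001,0.001,0.03,0,-0.2,0.2,0.6,-0.001,0.001,0.05,0,-0.2,0.2,0.6,-0.001,0.001,0.055,0,-0.2,0.2,0.6,-0.001,0.001,0.055,0,-0.2,0.2,0.6,-0.001,0.001,0.055,0,-0.2,0.2,0.6]

```text
time: 14.45
tool_pos: [0.4559, 0.1207, 0.056]
tcp_rot: [-0.069, 3.135, -0.001]
wrist_force: [0.2, -0.4, 0.2]
width: 0.801
grip_force: 0.0
```

jog_arm:
  deltas: [0,0,0,0,0,0,0.3,0,0,0,0,0,0,0,0,0,0,0,0,0,-0.3,0,0,0,0,0,0,-1,0,0,0,0,0,0,-1,0,0,0,0,0,0,-1]
  squeeze: 25

```text
time: 15.05
tool_pos: [0.4557, 0.1212, 0.0558]
tcp_rot: [-0.072, 3.134, -0.001]
wrist_force: [0.0, -2.0, 6.6]
width: 0.572
grip_force: 26.1
```

jog_arm:
  deltas: [0,0,-0.005,0,0,0,-1,0,0,-0.02,0,0,0,-1,0,0,-0.05,0,0,0,-1,0,0,-0.08,0,0,0,-1,0,0,-0.08,0,0,0,-1]

```text
time: 15.55
tool_pos: [0.4572, 0.1221, 0.1389]
tcp_rot: [-0.071, 3.129, 0.001]
wrist_force: [0.7, 0.0, -0.4]
width: 0.57
grip_force: 26.0
```

```bash
cat >> h.py <<'E'
def held(z):
    "outline of the held plate in the wrist camera, at the underside/top height z (m), relative to TCP in world axes"
    c=read_camera("wrist"); im=c["color"]; hsv=cv2.cvtColor(im,cv2.COLOR_BGR2HSV); m=cv2.inRange(hsv,(95,5,190),(130,50,255))
    ks=sorted(cv2.findContours(m,cv2.RETR_EXTERNAL,cv2.CHAIN_APPROX_NONE)[0],key=cv2.contourArea)[-2:]
    s=readout.read_state()
    for k in ks:
        print("held px",k[:,0].min(0),k[:,0].max(0),cv2.contourArea(k),"near",(ray(c,(k[:,0,0].mean(),k[:,0,1].min()),z)*1000-s["tool_pos"]*1000).round(1))
    return c
E
python3 -c "
from h import *
s=readout.read_state();print(s['width'],s['grip_force'],s['tool_pos'])
c=held(s['tool_pos'][2]-.007);cv2.imwrite('pics/w3.png',c['color'])"
```

```text
0.5702942136700063 26.04784369468689 [0.45715415 0.1221173  0.13893675]
held px [555 235] [639 388] 9552.0 near [-41.3 103.3  -4.9]
held px [259 282] [386 427] 16379.0 near [-17.9   0.6  -4.9]
```

View pics/w3.png

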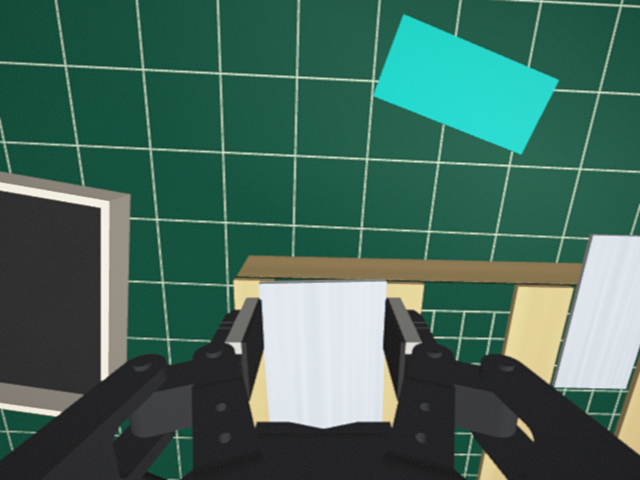

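The plate is held flat, with its near end at row 282. I'll carry it over the caliper.

```bash
python3 -c "
from h import *
go(472,-303.5,145,-0.4)"
```

```text
delta mm [   3.1 -425.6   -8.2] deg [0.02 0.49 3.01] pos [455.8 121.8 136.8] w 0.574 F [ 0.4 -0.5 -0. ] t 15.6
```

jog_arm:
  deltas: [0.003,-0.04,-0.01,0,0.5,3,-1,0.003,-0.09,-0.01,0,0.5,3,-1,0.003,-0.14,-0.01,0,0.5,3,-1,0.003,-0.19,-0.01,0,0.5,3,-1,0.003,-0.24,-0.01,0,0.5,3,-1,0.003,-0.29,-0.01,0,0.5,3,-1,0.003,-0.34,-0.01,0,0.5,3,-1,0.003,-0.38,-0.01,0,0.5,3,-1]

```text
time: 16.4
tool_pos: [0.4669, -0.2605, 0.1432]
tcp_rot: [-0.013, -3.134, -0.0]
wrist_force: [0.4, 0.9, -0.8]
width: 0.571
grip_force: 26.1
```

```bash
python3 -c "
from h import *
go(472,-303.5,140,-0.4)"
```

```text
delta mm [ -5.4 -42.9   3.1] deg [ 0.01 -0.41 -0.07] pos [ 466.9 -260.5  143.2] w 0.571 F [ 0.4  0.9 -0.8] t 16.4
```

jog_arm:
  deltas: [-0.005,-0.041,0.003,0,-0.4,0,-1,-0.005,-0.041,0.003,0,-0.4,0,-1,-0.005,-0.041,0.003,0,-0.4,0,-1,-0.005,-0.041,0.003,0,-0.4,0,-1]

```text
time: 16.8
tool_pos: [0.472, -0.2981, 0.1404]
tcp_rot: [-0.011, -3.141, -0.002]
wrist_force: [0.2, -0.0, -0.1]
width: 0.572
grip_force: 26.2
```

```bash
python3 -c "
from h import *
go(472,-303.5,56.5,-0.4)"
```

```text
delta mm [-0.1 -5.5 83.9] deg [ 0.07 -0.02  0.01] pos [ 472.  -298.1  140.4] w 0.572 F [ 0.2 -0.  -0.1] t 16.8
```

jog_arm:
  deltas: [0,-0.005,0,0,0,0,-1,0,-0.005,0.03,0,0,0,-1,0,-0.005,0.06,0,0,0,-1,0,-0.005,0.075,0,0,0,-1,0,-0.005,0.075,0,0,0,-1,0,-0.005,0.075,0,0,0,-1]

```text
time: 17.4
tool_pos: [0.4735, -0.3044, 0.0673]
tcp_rot: [0.01, 3.139, -0.002]
wrist_force: [0.4, -1.4, -0.4]
width: 0.572
grip_force: 26.2
```

```bash
python3 -c "
from h import *
go(472,-303.5,56,-0.4)"
```

```text
delta mm [ 1.5  0.9 11.3] deg [-0.06  0.13  0.04] pos [ 473.5 -304.4   67.3] w 0.572 F [ 0.4 -1.4 -0.4] t 17.4
```

jog_arm:
  deltas: [0.001,0.001,0.004,0,0.1,0,-1,0.001,0.001,0.008,0,0.1,0,-1,0.001,0.001,0.01,0,0.1,0,-1,0.001,0.001,0.0115,0,0.1,0,-1,0.001,0.001,0.012,0,0.1,0,-1,0.001,0.001,0.012,0,0.1,0,-1]

```text
time: 18.0
tool_pos: [0.4724, -0.3038, 0.056]
tcp_rot: [0.011, 3.141, -0.002]
wrist_force: [-1.6, 0.4, 5.4]
width: 0.576
grip_force: 26.6
```

jog_arm:
  deltas: [0,0,0,0,0,0,0.4,0,0,0,0,0,0,0.6,0,0,0,0,0,0,0.6,0,0,-0.02,0,0,0,0.6,0,0,-0.06,0,0,0,0.6,0,0,-0.1,0,0,0,0.6,0,0,-0.1,0,0,0,0.6,0,0,-0.1,0,0,0,0.6]

```text
time: 18.8
tool_pos: [0.473, -0.3042, 0.1564]
tcp_rot: [0.011, 3.139, -0.004]
wrist_force: [-0.2, 0.2, -0.4]
width: 0.794
grip_force: 0.0
```

```bash
python3 -c "
from h import *
c=held(.048); go(453,309.5,120,0.9);cv2.imwrite('pics/w4.png',c['color'])
h=cv2.cvtColor(c['color'],cv2.COLOR_BGR2HSV);m=cv2.inRange(h,(95,5,190),(130,50,255))
print((ray(c,(320,250),.048)*1000).round(1))"
```

```text
held px [237 291] [280 350] 976.5 near [  30.4  -45.7 -106.7]
held px [274 221] [400 367] 11393.0 near [ -18.6    5.3 -106.7]
delta mm [ 23.2 612.8  34.1] deg [-0.05  0.01 -1.3 ] pos [ 471.9 -303.4  154.7] w 0.798 F [0.4 0.7 0.3] t 18.9
[ 473.  -305.7   48. ]
```

View pics/w4.png

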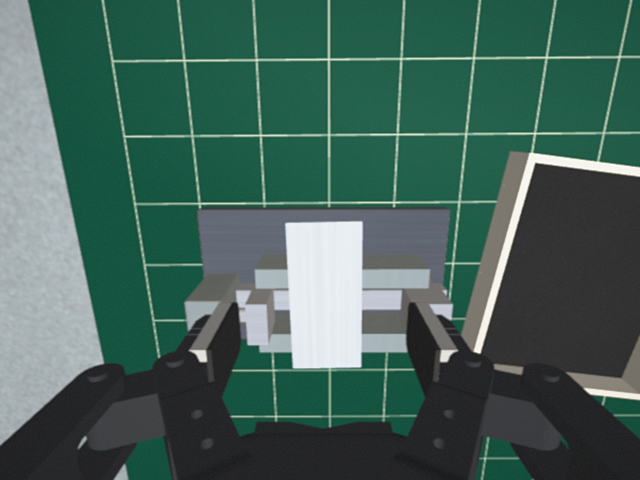

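Plate1 lies across both rails, spanning pixels (287-362, 221-367), clear of the jaw and anvil. Next is plate3.

jog_arm:
  deltas: [0.021,0.05,0,0,0,-1.3,0.6,0.021,0.1,0,0,0,-1.3,0.6,0.021,0.15,0,0,0,-1.3,0.6,0.021,0.2,0,0,0,-1.3,0.6,0.021,0.25,0,0,0,-1.3,0.6,0.021,0.3,0,0,0,-1.3,0.6,0.021,0.35,0,0,0,-1.3,0.6,0.021,0.4,0,0,0,-1.3,0.6]

```text
time: 19.65
tool_pos: [0.452, 0.0944, 0.1525]
tcp_rot: [0.024, -3.139, 0.002]
wrist_force: [1.5, -0.5, 0.3]
width: 0.801
grip_force: 0.0
```

jog_arm:
  deltas: [0,0.05,0,0,0,0,0.6,0,0.1,0,0,0,0,0.6,0,0.15,0,0,0,0,0.6,0,0.2,0.03,0,0,0,0.6,0,0.212,0.035,0,0,0,0.6,0,0.212,0.035,0,0,0,0.6,0,0.212,0.035,0,0,0,0.6]

```text
time: 20.35
tool_pos: [0.4491, 0.3038, 0.1173]
tcp_rot: [0.027, -3.138, 0.006]
wrist_force: [0.1, 0.2, 0.0]
width: 0.8
grip_force: 0.0
```

```bash
python3 -c "
from h import *
go(451.5,308.8,55,0.9)"
```

```text
delta mm [-2.7  5.2 62.2] deg [-0.21 -0.19  0.07] pos [449.1 303.8 117.3] w 0.8 F [0.1 0.2 0. ] t 20.4
```

jog_arm:
  deltas: [-0.002,0.004,0.02,-0.2,-0.2,0,0.6,-0.002,0.004,0.03,-0.2,-0.2,0,0.6,-0.002,0.004,0.03,-0.2,-0.2,0,0.6,-0.002,0.004,0.03,-0.2,-0.2,0,0.6]

```text
time: 20.75
tool_pos: [0.4525, 0.3076, 0.0893]
tcp_rot: [-0.023, 3.138, 0.003]
wrist_force: [-0.3, -0.8, 0.4]
width: 0.799
grip_force: 0.0
```

```bash
python3 -c "
from h import *
go(451.5,308.8,55,0.9)"
```

```text
delta mm [ 1.1  1.2 34.3] deg [ 0.11  0.18 -0.07] pos [452.5 307.6  89.3] w 0.799 F [-0.3 -0.8  0.4] t 20.8
```

jog_arm:
  deltas: [0.001,0.001,0.02,0.1,0.2,0,0.6,0.001,0.001,0.034,0.1,0.2,0,0.6,0.001,0.001,0.034,0.1,0.2,0,0.6,0.001,0.001,0.034,0.1,0.2,0,0.6]

```text
time: 21.15
tool_pos: [0.4514, 0.3094, 0.0552]
tcp_rot: [0.024, -3.141, -0.001]
wrist_force: [-0.8, 0.9, 0.2]
width: 0.8
grip_force: 0.0
```

jog_arm:
  deltas: [0,0,0,0,0,0,0.3,0,0,0,0,0,0,0,0,0,0,0,0,0,-0.3,0,0,0,0,0,0,-1,0,0,0,0,0,0,-1,0,0,0,0,0,0,-1]
  squeeze: 25

```text
time: 21.75
tool_pos: [0.4522, 0.3101, 0.0561]
tcp_rot: [-0.025, 3.14, 0.002]
wrist_force: [-0.8, -0.8, 5.2]
width: 0.574
grip_force: 26.4
```

jog_arm:
  deltas: [0,0,-0.005,0,0,0,-1,0,0,-0.02,0,0,0,-1,0,0,-0.05,0,0,0,-1,0,0,-0.09,0,0,0,-1,0,0,-0.09,0,0,0,-1]

```text
time: 22.25
tool_pos: [0.4553, 0.312, 0.1522]
tcp_rot: [-0.025, 3.132, 0.011]
wrist_force: [1.9, 0.3, -0.1]
width: 0.575
grip_force: 26.1
```

```bash
python3 -c "
from h import *
s=readout.read_state();c=held(s['tool_pos'][2]-.007);go(472,-303.8,145,-0.4)"
```

```text
held px [614 295] [619 300] 11.5 near [-13.7 116.5  -4.4]
held px [260 285] [385 427] 16030.0 near [-16.6   1.5  -4.4]
delta mm [  -8.3 -615.2    1.8] deg [0.28 0.39 1.3 ] pos [454.  311.2 149.7] w 0.569 F [-0.6  0.8 -1.1] t 22.3
```

jog_arm:
  deltas: [-0.007,-0.04,0,0.3,0.4,1.3,-1,-0.007,-0.09,0,0.3,0.4,1.3,-1,-0.007,-0.14,0,0.3,0.4,1.3,-1,-0.007,-0.19,0,0.3,0.4,1.3,-1,-0.007,-0.24,0,0.3,0.4,1.3,-1,-0.007,-0.29,0,0.3,0.4,1.3,-1,-0.007,-0.34,0,0.3,0.4,1.3,-1,-0.007,-0.39,0,0.3,0.4,1.3,-1]

```text
time: 23.1
tool_pos: [0.4633, -0.0819, 0.1441]
tcp_rot: [-0.011, -3.133, 0.006]
wrist_force: [1.2, 0.3, -0.3]
width: 0.571
grip_force: 26.2
```

jog_arm:
  deltas: [0,-0.05,0,0,0,0,-1,0,-0.1,0,0,0,0,-1,0,-0.15,0,0,0,0,-1,0,-0.19,0,0,0,0,-1,0,-0.217,0,0,0,0,-1,0,-0.217,0,0,0,0,-1,0,-0.217,0,0,0,0,-1,0,-0.217,0,0,0,0,-1]

```text
time: 23.9
tool_pos: [0.4625, -0.2959, 0.145]
tcp_rot: [-0.01, -3.133, 0.005]
wrist_force: [0.3, -0.1, -0.5]
width: 0.574
grip_force: 26.2
```

```bash
python3 -c "
from h import *
go(471,-303.8,65,-0.4)"
```

```text
delta mm [-9.2 -7.6 80. ] deg [-0.17 -0.48  0.03] pos [ 462.5 -295.9  145. ] w 0.574 F [ 0.3 -0.1 -0.5] t 23.9
```

jog_arm:
  deltas: [-0.008,-0.006,0.01,-0.2,-0.5,0,-1,-0.008,-0.006,0.05,-0.2,-0.5,0,-1,-0.008,-0.006,0.065,-0.2,-0.5,0,-1,-0.008,-0.006,0.065,-0.2,-0.5,0,-1,-0.008,-0.006,0.065,-0.2,-0.5,0,-1]

```text
time: 24.4
tool_pos: [0.4707, -0.303, 0.0807]
tcp_rot: [0.01, 3.14, -0.0]
wrist_force: [0.0, -0.8, -0.8]
width: 0.57
grip_force: 26.2
```

```bash
python3 -c "
from h import *
go(471,-303.8,59.5,-0.4)"
```

```text
delta mm [-0.2 -0.8 21.2] deg [-0.02  0.07  0.04] pos [ 470.7 -303.    80.7] w 0.57 F [ 0.  -0.8 -0.8] t 24.4
```

jog_arm:
  deltas: [0,-0.001,0.01,0,0,0,-1,0,-0.001,0.016,0,0,0,-1,0,-0.001,0.019,0,0,0,-1,0,-0.001,0.0205,0,0,0,-1,0,-0.001,0.0215,0,0,0,-1,0,-0.001,0.0215,0,0,0,-1]

```text
time: 25.0
tool_pos: [0.4709, -0.3047, 0.061]
tcp_rot: [0.011, 3.14, -0.002]
wrist_force: [-2.3, 2.5, 9.4]
width: 0.574
grip_force: 30.5
```

jog_arm:
  deltas: [0,0,-0.001,0,0,0,-1,0,0,-0.001,0,0,0,0.2,0,0,-0.001,0,0,0,0.6,0,0,-0.001,0,0,0,0.6,0,0,-0.03,0,0,0,0.6,0,0,-0.07,0,0,0,0.6,0,0,-0.09,0,0,0,0.6,0,0,-0.09,0,0,0,0.6]

```text
time: 25.8
tool_pos: [0.473, -0.3062, 0.1534]
tcp_rot: [0.011, 3.133, -0.008]
wrist_force: [-0.9, -1.1, -0.0]
width: 0.801
grip_force: 0.0
```

```bash
python3 -c "
from h import *
c=held(.051); go(519,-234,92,-0.5);cv2.imwrite('pics/w5.png',cv2.resize(c['color'][180:400,150:500],None,fx=2.2,fy=2.2))"
```

```text
held px [239 291] [279 351] 984.5 near [  28.6  -45.6 -100.1]
held px [277 222] [404 371] 12060.5 near [ -18.6    6.5 -100.1]
delta mm [-46.5  71.8  59.1] deg [-0.19  0.3   0.1 ] pos [ 471.7 -305.3  151.1] w 0.801 F [ 0.3 -0.8 -0.6] t 25.9
```

View pics/w5.png

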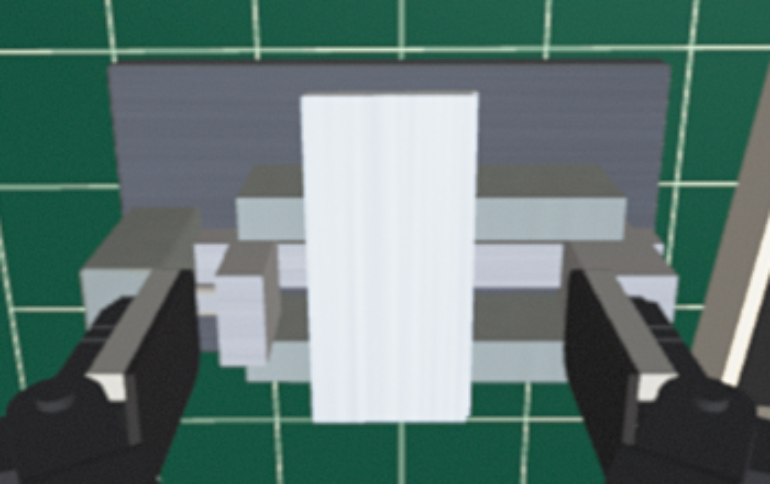

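The stack is neatly aligned on the rails. The jaw is next.

jog_arm:
  deltas: [-0.046,0.071,0,-0.2,0.3,0,0.6,-0.046,0.071,0,-0.2,0.3,0,0.6,-0.046,0.071,0.0,-0.2,0.3,0,0.6,-0.046,0.071,0.03,-0.2,0.3,0,0.6,-0.046,0.071,0.057,-0.2,0.3,0,0.6,-0.046,0.071,0.057,-0.2,0.3,0,0.6,-0.046,0.071,0.057,-0.2,0.3,0,0.6]

```text
time: 26.55
tool_pos: [0.5156, -0.2336, 0.0908]
tcp_rot: [-0.011, -3.135, -0.006]
wrist_force: [0.7, -0.7, 0.8]
width: 0.804
grip_force: 0.0
```

jog_arm:
  deltas: [0,0,0,0,0,0,0,0,0,0,0,0,0,-0.4,0,0,0,0,0,0,-0.8,0,0,0,0,0,0,-1,0,0,0,0,0,0,-1,0,0,0,0,0,0,-1]
  squeeze: 25

```text
time: 27.15
tool_pos: [0.5179, -0.2343, 0.0937]
tcp_rot: [-0.011, -3.14, -0.002]
wrist_force: [-1.6, -0.2, 7.0]
width: 0.18
grip_force: 27.5
```

jog_arm:
  deltas: [0,-0.004,0,0,0,0,-1,0,-0.01,0,0,0,0,-1,0,-0.016,0,0,0,0,-1,0,-0.022,0,0,0,0,-1,0,-0.028,0,0,0,0,-1,0,-0.033,0,0,0,0,-1,0,-0.037,0,0,0,0,-1,0,-0.038,0,0,0,0,-1]

```text
time: 27.95
tool_pos: [0.5177, -0.2723, 0.0937]
tcp_rot: [-0.011, -3.14, -0.003]
wrist_force: [-1.4, 1.4, 7.0]
width: 0.183
grip_force: 27.7
```

jog_arm:
  deltas: [0,0,0,0,0,0,-1,0,0,0,0,0,0,-1]

```text
time: 28.15
tool_pos: [0.5177, -0.2724, 0.0937]
tcp_rot: [-0.011, -3.14, -0.002]
wrist_force: [-0.7, 0.8, 6.4]
width: 0.18
grip_force: 27.6
```

```bash
python3 -c "
from h import *
go(519,-276,92,-0.5); c=read_camera('wrist'); cv2.imwrite('pics/w6.png',cv2.resize(c['color'][120:400,150:550],None,fx=2,fy=2))"
```

```text
delta mm [-1.3 -3.6  1.7] deg [ 0.08 -0.08  0.1 ] pos [ 517.7 -272.4   93.7] w 0.18 F [-0.7  0.8  6.4] t 28.1
```

View pics/w6.png

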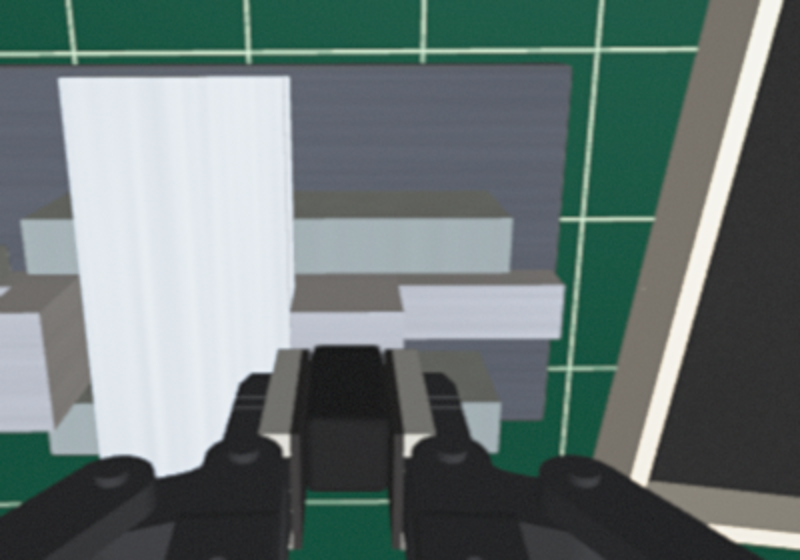

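The jaw face, at x≈293 in the crop, has reached the stack, and the left end is close to the anvil. From here I'll squeeze in small steps.

jog_arm:
  deltas: [0,-0.001,0,0,0,0,-1,0,-0.002,0,0,0,0,-1,0,-0.003,0,0,0,0,-1,0,-0.004,0,0,0,0,-1,0,-0.005,0,0,0,0,-1,0,-0.005,0,0,0,0,-1]

```text
time: 28.8
tool_pos: [0.5177, -0.277, 0.0937]
tcp_rot: [-0.011, -3.14, -0.003]
wrist_force: [-0.6, 1.2, 6.5]
width: 0.182
grip_force: 27.7
```

jog_arm:
  deltas: [0,-0.001,0,0,0,0,-1,0,-0.002,0,0,0,0,-1,0,-0.002,0,0,0,0,-1]

```text
time: 29.1
tool_pos: [0.5177, -0.279, 0.0937]
tcp_rot: [-0.011, -3.14, -0.003]
wrist_force: [-0.6, 1.6, 6.7]
width: 0.184
grip_force: 27.7
```

jog_arm:
  deltas: [0,-0.001,0,0,0,0,-1,0,-0.001,0,0,0,0,-1,0,-0.001,0,0,0,0,-1]

```text
time: 29.4
tool_pos: [0.5177, -0.2798, 0.0937]
tcp_rot: [-0.011, -3.14, -0.003]
wrist_force: [-0.8, 1.9, 7.1]
width: 0.18
grip_force: 27.7
```

jog_arm:
  deltas: [0,-0.001,0,0,0,0,-1,0,-0.002,0,0,0,0,-1,0,-0.002,0,0,0,0,-1]

```text
time: 29.7
tool_pos: [0.5177, -0.2814, 0.0938]
tcp_rot: [-0.011, -3.14, -0.005]
wrist_force: [-1.0, 4.1, 7.0]
width: 0.183
grip_force: 27.8
```

```bash
python3 -c "
from h import *
go(519,-276,92,-0.5); c=read_camera('wrist'); cv2.imwrite('pics/w7.png',cv2.resize(c['color'][200:400,60:340],None,fx=2.8,fy=2.8))"
```

```text
delta mm [-1.3  5.4  1.8] deg [ 0.17 -0.09  0.1 ] pos [ 517.7 -281.4   93.8] w 0.183 F [-1.   4.1  7. ] t 29.7
```

View pics/w7.png

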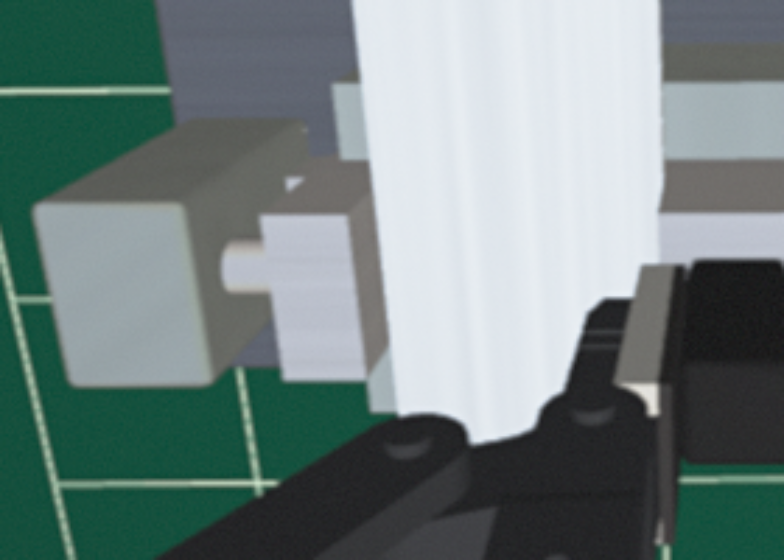

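The stack now touches the anvil. The force rose about 2 N over the last 1.6 mm, so the give is about 2 mm. I'll push about 3 mm more, checking the force as I go.

jog_arm:
  deltas: [0,-0.001,0,0,0,0,-1,0,-0.002,0,0,0,0,-1,0,-0.002,0,0,0,0,-1]

```text
time: 30.05
tool_pos: [0.5176, -0.2829, 0.0937]
tcp_rot: [-0.011, -3.14, -0.006]
wrist_force: [-0.3, 5.4, 8.3]
width: 0.18
grip_force: 27.9
```

jog_arm:
  deltas: [0,-0.001,0,0,0,0,-1,0,-0.001,0,0,0,0,-1,0,-0.001,0,0,0,0,-1]

```text
time: 30.35
tool_pos: [0.5176, -0.2837, 0.0937]
tcp_rot: [-0.011, -3.14, -0.007]
wrist_force: [-0.1, 5.8, 9.2]
width: 0.185
grip_force: 27.9
```

jog_arm:
  deltas: [0,-0.001,0,0,0,0,-1,0,-0.0015,0,0,0,0,-1,0,-0.0015,0,0,0,0,-1,0,-0.0015,0,0,0,0,-1,0,-0.0015,0,0,0,0,-1,0,-0.0015,0,0,0,0,-1,0,-0.0015,0,0,0,0,-1]

```text
time: 31.05
tool_pos: [0.5176, -0.2848, 0.0937]
tcp_rot: [-0.011, -3.14, -0.008]
wrist_force: [-1.0, 8.5, 8.3]
width: 0.181
grip_force: 28.0
```

```bash
python3 -c "
from h import *
go(519,-276,92,-0.5); c=read_camera('wrist'); cv2.imwrite('pics/w8.png',cv2.resize(c['color'][200:400,60:340],None,fx=2.8,fy=2.8))"
```

```text
delta mm [-1.3  8.8  1.8] deg [ 0.28 -0.11  0.09] pos [ 517.6 -284.8   93.7] w 0.181 F [-1.   8.5  8.3] t 31.1
```

View pics/w8.png

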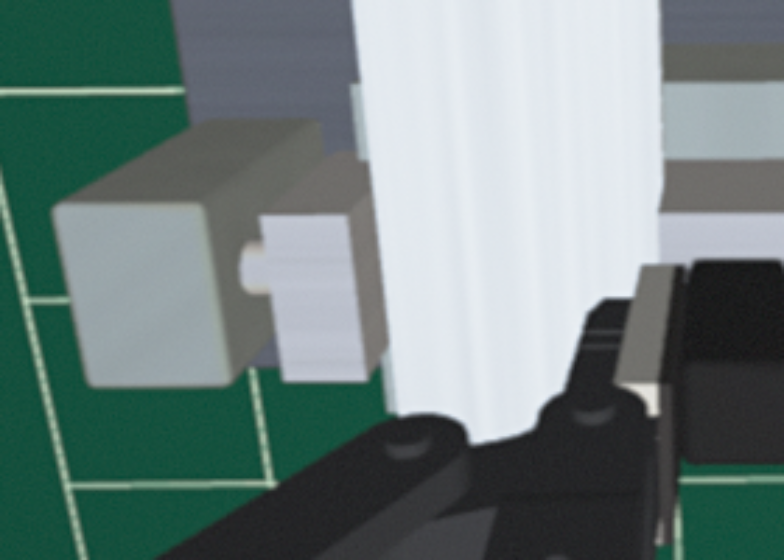

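The anvil visibly gave: its housing shifted about 19 px towards it, and the force reads 8.5 N, so the give is about 5–6 mm. It held for 0.5 s, so I'll open the jaw.

jog_arm:
  deltas: [0,0.003,0,0,0,0,-1,0,0.01,0,0,0,0,-1,0,0.018,0,0,0,0,-1,0,0.026,0,0,0,0,-1,0,0.034,0,0,0,0,-1,0,0.042,0,0,0,0,-1,0,0.048,0,0,0,0,-1,0,0.051,0,0,0,0,-1]

```text
time: 31.9
tool_pos: [0.5179, -0.2358, 0.0937]
tcp_rot: [-0.01, -3.14, -0.001]
wrist_force: [-1.5, -1.6, 6.3]
width: 0.182
grip_force: 27.5
```

jog_arm:
  deltas: [0,0,0,0,0,0,-1,0,0,0,0,0,0,0.6,0,0,0,0,0,0,0.6,0,0,0,0,0,0,0.6,0,0,-0.03,0,0,0,0.6,0.01,0,-0.06,0,0,0,0.6,0.04,-0.04,-0.06,0,0,0,0.6,0.046,-0.07,-0.06,0,0,0,0.6]

```text
time: 32.7
tool_pos: [0.4696, -0.3059, 0.1536]
tcp_rot: [-0.009, -3.139, -0.002]
wrist_force: [-0.8, 0.8, -1.2]
width: 0.802
grip_force: 0.0
```

jog_arm:
  deltas: [0,0,0,0,0,0,0.6,0,0,0,0,0,0,0.6]

```text
time: 32.9
tool_pos: [0.4705, -0.3054, 0.1521]
tcp_rot: [-0.014, -3.138, -0.005]
wrist_force: [-0.4, 0.1, -0.5]
width: 0.804
grip_force: 0.0
```

```bash
python3 - <<'E'
from h import *
c=held(.051); go(471,-312,55,-0.5); cv2.imwrite('pics/w9.png',c['color'])
hsv=cv2.cvtColor(c["color"],cv2.COLOR_BGR2HSV); m=cv2.inRange(hsv,(95,5,200),(130,50,255))
k=max(cv2.findContours(m,cv2.RETR_EXTERNAL,cv2.CHAIN_APPROX_NONE)[0],key=cv2.contourArea)[:,0]
r0=k[:,1].min()
for dr in (6,20,35):
    xs=k[abs(k[:,1]-r0-dr)<=1][:,0]; print(r0+dr,[ (ray(c,(x,r0+dr),.051)*1000).round(1)[:2] for x in (xs.min(),xs.max())])
c=read_camera("top"); hsv=cv2.cvtColor(c["color"],cv2.COLOR_BGR2HSV)
m=cv2.inRange(hsv,(0,0,170),(180,60,255)); mm=np.zeros_like(m); mm[200:330,330:430]=m[200:330,330:430]
for q in cv2.findContours(mm,cv2.RETR_EXTERNAL,cv2.CHAIN_APPROX_NONE)[0]:
    if cv2.contourArea(q)>500:
        w=np.array([ray(c,p[0],.028)[:2] for p in q],np.float32)*1000; print("tray",cv2.minAreaRect(w))
E
```

```text
held px [256 278] [265 293] 89.5 near [  15.8  -41.  -100.9]
held px [236 229] [400 377] 12913.5 near [ -17.1  -11.5 -100.9]
delta mm [-0.8 -7.6 96.9] deg [ 0.2  -0.22  0.05] pos [ 470.6 -304.8  151.9] w 0.801 F [ 0.2 -0.   1.2] t 33.0
235 [array([ 457.2, -340.5]), array([ 457.7, -290.9])]
249 [array([ 466.5, -341. ]), array([ 467. , -291.5])]
264 [array([ 476.7, -340.9]), array([ 477.3, -291.4])]
tray ((495.4471435546875, -76.09720611572266), (152.1180419921875, 180.8201446533203), 82.1641845703125)
```

View pics/w9.png

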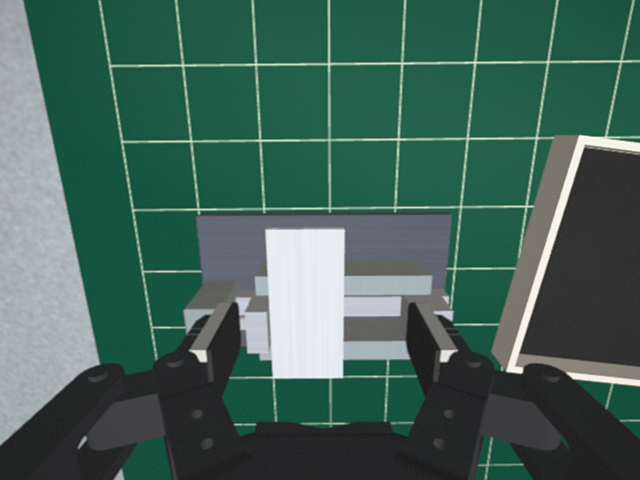

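The stack is intact at pixels (266-344, 229-377), against the anvil, and the jaw is open. The tray has been knocked to about (495, -76) mm with yaw -7.8°. I'll grip both plates together.

jog_arm:
  deltas: [0,-0.012,0.02,0.2,-0.2,0,0.6,0,-0.012,0.06,0.2,-0.2,0,0.6,0,-0.012,0.08,0.2,-0.2,0,0.6,0,-0.012,0.08,0.2,-0.2,0,0.6]

```text
time: 33.4
tool_pos: [0.468, -0.3138, 0.0683]
tcp_rot: [-0.009, -3.135, -0.007]
wrist_force: [-1.3, 0.2, 0.0]
width: 0.798
grip_force: 0.0
```

```bash
python3 -c "
from h import *
go(471,-316.2,55,-0.5)"
```

```text
delta mm [-3.1 -2.5 13.2] deg [ 0.24 -0.37  0.18] pos [ 468.  -313.8   68.3] w 0.798 F [-1.3  0.2  0. ] t 33.4
```

jog_arm:
  deltas: [-0.002,-0.002,0.006,0.2,-0.3,0.2,0.6,-0.002,-0.002,0.013,0.2,-0.3,0.2,0.6,-0.002,-0.002,0.013,0.2,-0.3,0.2,0.6,-0.002,-0.002,0.013,0.2,-0.3,0.2,0.6]

```text
time: 33.8
tool_pos: [0.4731, -0.3193, 0.0602]
tcp_rot: [0.016, 3.135, -0.008]
wrist_force: [-0.5, -0.1, 0.5]
width: 0.799
grip_force: 0.0
```

```bash
python3 -c "
from h import *
go(471,-316.2,55,-0.5)"
```

```text
delta mm [2.1 3.1 5.2] deg [-0.3   0.38 -0.09] pos [ 473.1 -319.3   60.2] w 0.799 F [-0.5 -0.1  0.5] t 33.8
```

jog_arm:
  deltas: [0.001,0.002,0.005,-0.3,0.4,0,0.6,0.001,0.002,0.005,-0.3,0.4,0,0.6,0.001,0.002,0.005,-0.3,0.4,0,0.6]

```text
time: 34.1
tool_pos: [0.4715, -0.317, 0.0544]
tcp_rot: [-0.016, -3.14, -0.001]
wrist_force: [0.4, 0.1, 0.4]
width: 0.801
grip_force: 0.0
```

```bash
python3 -c "
from h import *
go(471,-316.2,55,-0.5)"
```

```text
delta mm [ 0.5  0.8 -0.6] deg [ 0.04 -0.09 -0.1 ] pos [ 471.5 -317.    54.4] w 0.801 F [0.4 0.1 0.4] t 34.1
```

Good. I'll grip and lift.

jog_arm:
  deltas: [0,0.001,0,0,0,0,0.3,0,0.001,0,0,0,0,0,0,0.001,0,0,0,0,-0.3,0,0.001,0,0,0,0,-1,0,0.001,0,0,0,0,-1,0,0.001,0,0,0,0,-1]
  squeeze: 50

```text
time: 34.7
tool_pos: [0.4717, -0.3161, 0.0548]
tcp_rot: [-0.016, -3.14, -0.001]
wrist_force: [-2.6, 1.0, 5.8]
width: 0.568
grip_force: 51.3
```

jog_arm:
  deltas: [0,0,-0.002,0,0,0,-1,0,0,-0.008,0,0,0,-1,0,0,-0.02,0,0,0,-1,0,0,-0.04,0,0,0,-1,0,0,-0.07,0,0,0,-1,0,0,-0.095,0,0,0,-1,0,0,-0.095,0,0,0,-1,0,0,-0.095,0,0,0,-1]

```text
time: 35.5
tool_pos: [0.4721, -0.3164, 0.1504]
tcp_rot: [0.016, 3.141, -0.001]
wrist_force: [-0.1, 0.2, -1.4]
width: 0.572
grip_force: 51.8
```

```bash
python3 - <<'E'
from h import *
s=readout.read_state();c=held(s['tool_pos'][2]-.004); cv2.imwrite('pics/w10.png',c['color'])
a=np.radians(-7.8); ctr=np.array([495.4,-76.1]); t=ctr-36.5*np.array([np.cos(a),np.sin(a)]); print(t)
go(t[0],t[1],145,-7.8)
E
```

```text
held px [430 310] [471 340] 469.0 near [-7.4 48.4 -2.6]
held px [257 288] [416 427] 16402.5 near [-17.1   4.1  -2.6]
[459.23770382 -71.14638161]
delta mm [ 14.6 244.5   4.3] deg [ 0.05 -0.11  7.2 ] pos [ 471.3 -315.8  149. ] w 0.566 F [ 0.  -0.1 -1.5] t 35.5
```

View pics/w10.png

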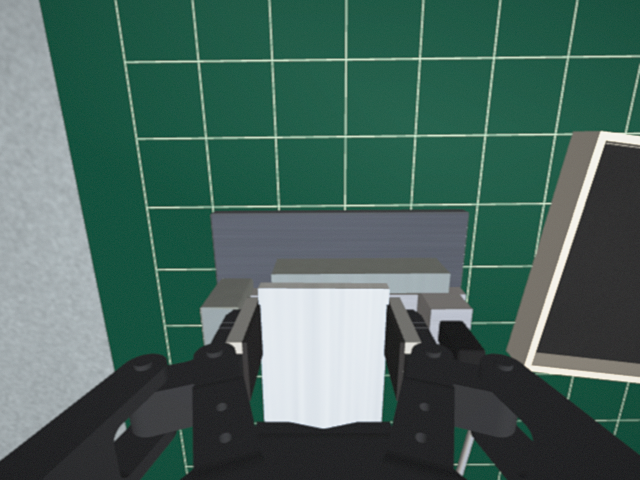

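Both plates are in the grip: the near rail is bare and the lifted weight is about 0.9–1 N. Moving to the tray.

jog_arm:
  deltas: [0.014,0.04,0,0,0,7.2,-1,0.014,0.09,0,0,0,7.2,-1,0.014,0.14,0,0,0,7.2,-1,0.014,0.19,0,0,0,7.2,-1,0.014,0.23,0,0,0,7.2,-1,0.014,0.243,0,0,0,7.2,-1,0.014,0.243,0,0,0,7.2,-1,0.014,0.243,0,0,0,7.2,-1]

```text
time: 36.35
tool_pos: [0.4598, -0.0733, 0.1487]
tcp_rot: [-0.212, -3.131, -0.0]
wrist_force: [-0.2, -0.2, -1.3]
width: 0.567
grip_force: 52.0
```

```bash
python3 -c "
from h import *
go(459.2,-71.1,40,-7.8)
c=read_camera('top'); hsv=cv2.cvtColor(c['color'],cv2.COLOR_BGR2HSV)
m=cv2.inRange(hsv,(0,0,170),(180,60,255)); print('tray mask bbox',[ (v.min(),v.max()) for v in np.nonzero(m[200:330,330:430])])"
```

```text
delta mm [  0.5   2.1 108.7] deg [-0.   -0.17  0.05] pos [459.8 -73.3 148.7] w 0.567 F [-0.2 -0.2 -1.3] t 36.4
tray mask bbox [(np.int64(0), np.int64(129)), (np.int64(0), np.int64(99))]
```

jog_arm:
  deltas: [0,0.002,0.04,0,0,0,-1,0,0.002,0.08,0,0,0,-1,0,0.002,0.11,0,0,0,-1,0,0.002,0.115,0,0,0,-1,0,0.002,0.115,0,0,0,-1,0,0.002,0.115,0,0,0,-1]

```text
time: 37.0
tool_pos: [0.4619, -0.0719, 0.036]
tcp_rot: [0.215, 3.133, 0.0]
wrist_force: [-0.4, -0.2, -0.3]
width: 0.569
grip_force: 52.2
```

```bash
python3 -c "
from h import *
go(459.2,-71.1,21,-7.8)
c=read_camera('scene'); cv2.imwrite('pics/s2.png',cv2.resize(c['color'][140:340,90:410],None,fx=2.5,fy=2.5))"
```

```text
delta mm [ 2.8  0.4 15. ] deg [ 0.02  0.06 -0.07] pos [461.9 -71.9  36. ] w 0.569 F [-0.4 -0.2 -0.3] t 37.0
```

View pics/s2.png

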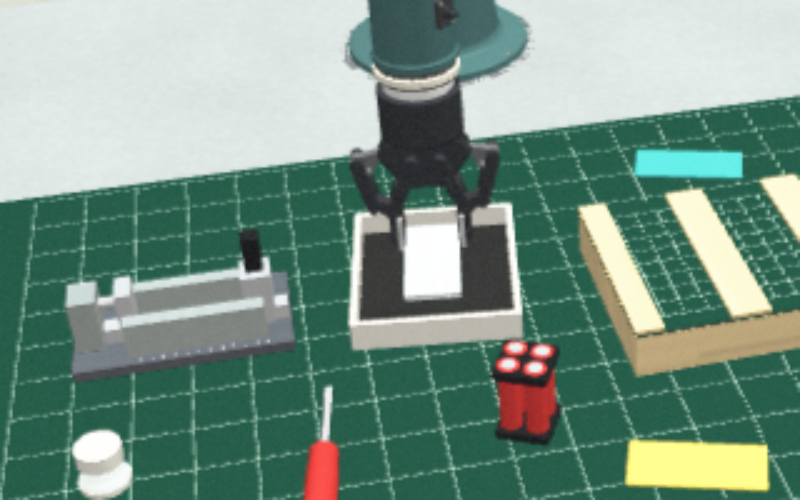

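The stack is well inside the tray at crop (433,260), and the caliper is empty. I'll lower it.

jog_arm:
  deltas: [0.002,0,0.006,0,0,0,-1,0.002,0,0.011,0,0,0,-1,0.002,0,0.014,0,0,0,-1,0.002,0,0.015,0,0,0,-1,0.002,0,0.015,0,0,0,-1]

```text
time: 37.55
tool_pos: [0.4588, -0.0707, 0.0223]
tcp_rot: [-0.213, -3.132, -0.001]
wrist_force: [-9.0, 0.8, 24.8]
width: 0.569
grip_force: 66.1
```

jog_arm:
  deltas: [0,0,-0.003,0,0,0,-1,0,0,-0.003,0,0,0,-1,0,0,-0.003,0,0,0,0.2,0,0,-0.003,0,0,0,0.5,0,0,-0.003,0,0,0,0.5,0,0,-0.02,0,0,0,0.5,0,0,-0.06,0,0,0,0.5,0,0,-0.11,0,0,0,0.5]

```text
time: 38.35
tool_pos: [0.4561, -0.0702, 0.1282]
tcp_rot: [-0.213, -3.127, -0.002]
wrist_force: [1.4, -0.1, -0.1]
width: 0.751
grip_force: 0.0
```

jog_arm:
  deltas: [0,-0.03,-0.02,0,0,-7.2,0.6,0,-0.08,-0.02,0,0,-7.2,0.6,0,-0.11,-0.02,0,0,-7.2,0.6,0,-0.11,-0.02,0,0,-7.2,0.6,0,-0.11,-0.02,0,0,-7.2,0.6]

```text
time: 38.85
tool_pos: [0.4433, -0.18, 0.1492]
tcp_rot: [-0.02, -3.14, -0.002]
wrist_force: [-0.7, -0.3, -0.6]
width: 0.802
grip_force: 0.0
```

```bash
python3 - <<'E'
from h import *
go(518,-236,140,-0.5)
c=plates(.014,(360,225,415,295))
hsv=cv2.cvtColor(c["color"],cv2.COLOR_BGR2HSV); m=cv2.inRange(hsv,(0,0,170),(180,60,255)); m[:200]=0;m[330:]=0;m[:,:330]=0;m[:,430:]=0
q=max(cv2.findContours(m,cv2.RETR_EXTERNAL,cv2.CHAIN_APPROX_NONE)[0],key=lambda k:cv2.boundingRect(k)[2])
print("tray",cv2.minAreaRect(np.array([ray(c,p[0],.028)[:2] for p in q],np.float32)*1000))
s=read_camera("scene"); o=np.vstack([cv2.resize(c["color"][200:300,340:500],None,fx=3,fy=3),cv2.resize(s["color"][200:300,190:350],None,fx=3,fy=3)]); cv2.imwrite("pics/fin1.png",o)
E
```

```text
delta mm [-75.4 -55.1   9. ] deg [ 0.08 -0.11 -0.22] pos [ 443.3 -180.   149.2] w 0.802 F [-0.7 -0.3 -0.6] t 38.9
plate [493.6 -76.9] [ 48.9 109. ] 81.9 min [ 436.9 -108.3] max [550.6 -47. ]
plate [ 560.5 -118.3] [170.9  85.7] 44.5 min [ 469.6 -163.6] max [592.8 -29.1]
tray ((495.4759521484375, -75.88784790039062), (151.69541931152344, 180.8201446533203), 82.16419219970703)
```

View pics/fin1.png

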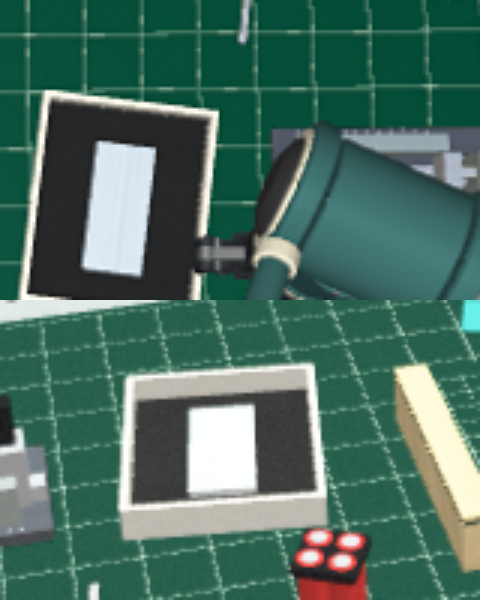

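The stack lies flat at the tray's centre, 2 mm off. The last step is to shut the jaw.

jog_arm:
  deltas: [-0.075,-0.055,0,0,0,0,0.6,-0.075,-0.055,0,0,0,0,0.6,-0.075,-0.055,0.0,0,0,0,0.6,-0.075,-0.055,0.03,0,0,0,0.6,-0.075,-0.055,0.056,0,0,0,0.6,-0.075,-0.055,0.056,0,0,0,0.6,-0.075,-0.055,0.056,0,0,0,0.6]

```text
time: 39.65
tool_pos: [0.5173, -0.234, 0.0929]
tcp_rot: [-0.014, -3.138, -0.003]
wrist_force: [0.3, -0.2, 0.5]
width: 0.8
grip_force: 0.0
```

jog_arm:
  deltas: [0,0,0,0,0,0,0,0,0,0,0,0,0,-0.4,0,0,0,0,0,0,-0.8,0,0,0,0,0,0,-1,0,0,0,0,0,0,-1,0,0,0,0,0,0,-1]
  squeeze: 25

```text
time: 40.25
tool_pos: [0.5187, -0.2358, 0.0947]
tcp_rot: [0.016, 3.141, 0.0]
wrist_force: [-0.6, 1.3, 6.8]
width: 0.181
grip_force: 27.3
```

jog_arm:
  deltas: [0,-0.004,0,0,0,0,-1,0,-0.012,0,0,0,0,-1,0,-0.02,0,0,0,0,-1,0,-0.028,0,0,0,0,-1,0,-0.036,0,0,0,0,-1,0,-0.044,0,0,0,0,-1,0,-0.052,0,0,0,0,-1,0,-0.058,0,0,0,0,-1]

```text
time: 41.05
tool_pos: [0.5184, -0.2941, 0.0947]
tcp_rot: [0.017, 3.141, 0.0]
wrist_force: [0.7, 1.0, 6.5]
width: 0.178
grip_force: 27.2
```

jog_arm:
  deltas: [0,-0.006,0,0,0,0,-1,0,-0.012,0,0,0,0,-1,0,-0.018,0,0,0,0,-1,0,-0.023,0,0,0,0,-1,0,-0.027,0,0,0,0,-1,0,-0.03,0,0,0,0,-1,0,-0.031,0,0,0,0,-1,0,-0.031,0,0,0,0,-1]

```text
time: 41.85
tool_pos: [0.5182, -0.3252, 0.0947]
tcp_rot: [0.017, 3.14, -0.001]
wrist_force: [0.9, 0.9, 4.9]
width: 0.179
grip_force: 27.2
```

jog_arm:
  deltas: [0,-0.001,0,0,0,0,-1,0,-0.002,0,0,0,0,-1,0,-0.002,0,0,0,0,-1,0,-0.002,0,0,0,0,-1]

```text
time: 42.25
tool_pos: [0.5182, -0.327, 0.0947]
tcp_rot: [0.017, 3.14, -0.001]
wrist_force: [0.4, 0.6, 5.3]
width: 0.18
grip_force: 27.2
```

jog_arm:
  deltas: [0,-0.001,0,0,0,0,-1,0,-0.002,0,0,0,0,-1,0,-0.002,0,0,0,0,-1,0,-0.002,0,0,0,0,-1]

```text
time: 42.65
tool_pos: [0.5183, -0.3288, 0.0948]
tcp_rot: [0.017, 3.14, -0.001]
wrist_force: [1.3, 2.0, 5.6]
width: 0.182
grip_force: 27.2
```

jog_arm:
  deltas: [0,-0.001,0,0,0,0,-1,0,-0.0015,0,0,0,0,-1,0,-0.0015,0,0,0,0,-1]

```text
time: 42.95
tool_pos: [0.5182, -0.3289, 0.0947]
tcp_rot: [0.017, 3.141, 0.003]
wrist_force: [1.1, 6.1, 7.2]
width: 0.181
grip_force: 27.5
```

The jaw is at its stop. I'll release and rise.

jog_arm:
  deltas: [0,0.0015,0,0,0,0,-1,0,0.0015,0,0,0,0,0.3,0,0.0015,0,0,0,0,0.6,0,0.0015,0,0,0,0,0.6,0,0,-0.03,0,0,0,0.6,0,0,-0.08,0,0,0,0.6,0,0,-0.12,0,0,0,0.6,0,0,-0.12,0,0,0,0.6]

```text
time: 43.75
tool_pos: [0.5207, -0.3327, 0.2211]
tcp_rot: [0.017, 3.132, -0.01]
wrist_force: [0.7, -0.6, 0.5]
width: 0.805
grip_force: 0.0
```

jog_arm:
  deltas: [0.06,0,0,0,0,0,0.6,0.06,0,0,0,0,0,0.6,0.06,0,0,0,0,0,0.6,0.06,0,0,0,0,0,0.6]

```text
time: 44.15
tool_pos: [0.4574, -0.3295, 0.2132]
tcp_rot: [-0.018, -3.141, -0.001]
wrist_force: [-0.4, 0.5, -0.9]
width: 0.797
grip_force: 0.0
```

```bash
python3 - <<'E'
from h import *
c=read_camera("scene"); cv2.imwrite("pics/fin2.png",cv2.resize(c["color"][190:350,90:350],None,fx=3,fy=3))
c=plates(.014,(360,225,415,295)); go(460,-327,200)
E
```

```text
plate [493.6 -76.9] [ 48.9 109. ] 81.9 min [ 436.9 -108.3] max [550.6 -47. ]
plate [ 538.9 -126.9] [200.1 102.1] 34.8 min [ 428.7 -163.6] max [592.8 -29.1]
delta mm [-1.9  2.6 13.5] deg [ 0.03 -0.03 -0.59] pos [ 458.1 -329.6  213.5] w 0.8 F [ 0.3 -1.   0.8] t 44.2
```

View pics/fin2.png

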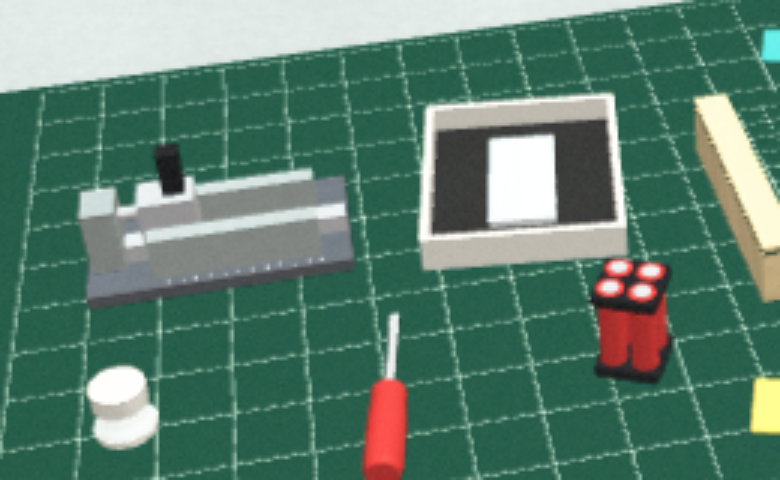

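The jaw is shut against the anvil at (165,205), the stack is in the tray at (521,180), and the other things on the bench are undisturbed. Handing in.

```bash
python3 -c "
from h import *
print(finish_job())"
```

```text
the job is handed in; nothing more can be done
None
```

I handed the job in at about 44 s, with no verdict returned: both plates present (plate1 and plate3) were edged out, stacked in the caliper, squeezed by about 5–6 mm of anvil give (estimated from force and images), and laid flat in the tray, and the empty jaw was slid shut.

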